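Unload the slide press: stack the roll weights, then flip the slide holders

ROBOT

A 6-joint arm with a two-finger parallel gripper is mounted at the origin on a cart in front of the work surface, level with it; the furniture and walls round the work are solid. World frame = base frame: x ahead of the robot, y to its left, z up, the work surface at z = 0. Lengths are in m, angles in degrees, forces in N, time in s.
With the tool pointing down it reaches from about 0.25 to 0.725 m from the base axis. Payload 9.7 kg.
Tool frame: the origin (TCP) lies at the centre of the arm's flange, where the gripper is bolted on; the fingertips stand bot.tips_ahead ahead of it and the grasp point (between the pads) lies 155 mm ahead of it (bot.tips_ahead is the distance from the TCP to the fingertips, in m); z points along the fingers, y is the line along which they close (so a half turn about z gives the same grasp; the last joint's range is limited). The gripper opens to 85 mm and grips with 20 to 120 N. Pads are 22 mm wide; open, the fingers measure 114 mm over their backs; the gripper's body (76 mm by 85 mm) begins 54 mm behind the grasp point. The pads swing forward as they close: fully open they stand 13 mm farther back than shut.
Start: joints at [65.031, 4.979, 10.078, 95.1, 0, 90], TCP at [0.232, 0.499, 0.405] pointing down, gripper open.
Joint ranges: [-179.16, 179.16], [-48.56, 103.87], [-65.8, 70.77], [-126.05, 130.52], [-82.76, 87.17], [-180, 180]. Speed limits (degrees/s): [127.2, 127.2, 147.25, 180, 180, 180].

INTERFACE

Orientations are given as [roll, pitch, yaw] about the fixed x, y, z axes, in that order (R = Rz(yaw) Ry(pitch) Rx(roll)).
In Python, from workcell import bot gives the robot as it stands.
- The arm moves only by the tool drive_tool, never from a script. Its argument "plan" is a list of rows, each an object of numbers: "dx", "dy", "dz": the shift along the tool's x, y, z in m; "roll": the turn about the tool's z in rad; "hand": the finger opening in m, from 0 to 0.0854. In form: [{"dx": .., "dy": .., "dz": .., "roll": .., "hand": ..}, ...]. A call has 1 to 20 rows; each row is the pose to reach, as a shift and turn from the pose commanded when the call began, along the tool's axes at that moment; what a row does not reach only later rows make up. A row lasts 1/12 s, in which the tool goes at most 41.7 mm and 7.16 degrees, less where a joint would pass 70% of its speed; a pose out of reach is approached as far as the arm can. A call with a gripper value outside its range is refused whole. The fingers move at their own pace and stop on an object; "force" is the grip in N (left out, the last holds). Time passes only in rows, so rows that repeat a pose let the fingers close. It gives the time, the measured TCP pose, the force and the opening at its end, in the units of the state.
- bot.get_obs(): the state, without advancing time (a new reading comes with each control period).
- bot.camera(name): name is "scene" or "top" or "wrist"; returns a dict with "frame" (480x640x3 uint8, red, green, blue), "z_map" (480x640 float32, m along the optical axis (not along the pixel's ray), 0 where there is no reading), "mtx" (3x3 intrinsics, pixels), "R" (3x3) and "t" (3): a world point X has camera coordinates R X + t. Camera axes: x right, y down, z forward; pixel columns grow to the right and rows downward; lengths in m; the calibration is good to about 2 mm. A picture is of the moment at which its call begins.
- bot.job_done(): hands the job in, once; it reports no verdict.
The state is a dict: "time": time; "q": joint angles; "qd": joint speeds; "joint_efforts": joint torques, N m; "ee_pos": TCP position; "tcp_rot": TCP orientation; "wrist_force": force on the tool from outside, world axes, zero at the start; "torque": the same for the moment, N m; "opening": finger opening in m.
Only numpy, scipy, OpenCV 4.12 (cv2) and the standard library are available. Lean on these libraries where they do the work, as an engineer would, in place of code of your own. Each camera call takes 0.05 s, during which the arm holds its last target. There are 200 camera calls.

TASK

Take all the roll weights off the three slide holders and stack them lying in the grooved rack as a pyramid: three side by side in the grooves, the others saddled in the gaps above, ends roughly in line. Then use the lifter to turn each holder over on the blue mat, so that it lies flat with its slide side up; the gripper itself must not touch the holders at any time. Finally stand the lifter upright on its white tray again, and leave the cups and the bottle behind the mat standing where they are.

Things in the scene. Friction and masses are not known exactly. Their poses are not given: they have to be found in the camera images.
- mat: flat blue mat fixed on the desk, 220 (x) x 370 (y) x 2 mm; origin at the centre of its underside, z up
- holder_a_mid (a point): slide holder: loose plate 46 (x) x 86 (y) x 6 mm, 0.12 kg; this point is the plate's centre. On its -z face (down at the start) a slide 26 (x) x 76 (y) mm stands 6.5 mm proud, so a 6.5 mm gap is open under the rim, 10 mm deep at the long edges. On its +z face are three grey ribs, 5 mm high. Slide side up: z points down, it lies on its ribs, this point 8 mm above the mat. Friction holds the far edge
- holder_b_mid (a point): slide holder: loose plate 46 (x) x 86 (y) x 6 mm, 0.12 kg; this point is the plate's centre. On its -z face (down at the start) a slide 26 (x) x 76 (y) mm stands 6.5 mm proud, so a 6.5 mm gap is open under the rim, 10 mm deep at the long edges. On its +z face are three grey ribs, 5 mm high. Slide side up: z points down, it lies on its ribs, this point 8 mm above the mat. Friction holds the far edge
- holder_c_mid (a point): slide holder: loose plate 46 (x) x 86 (y) x 6 mm, 0.12 kg; this point is the plate's centre. On its -z face (down at the start) a slide 26 (x) x 76 (y) mm stands 6.5 mm proud, so a 6.5 mm gap is open under the rim, 10 mm deep at the long edges. On its +z face are three grey ribs, 5 mm high. Slide side up: z points down, it lies on its ribs, this point 8 mm above the mat. Friction holds the far edge
- roll_1_mid (a point): roll weight: steel cylinder, diameter 30 mm, length 56 mm, orange bands, 0.16 kg; this point is its centre, its x axis is the axis. At the start it lies between ribs of a holder, along the holder's x, centre 18 mm above the holder's, its ends 5 mm past the holder's edges. Grip it by its two flat ends, from above. May be absent (4 to 6 are there)
- roll_2_mid (a point): roll weight: steel cylinder, diameter 30 mm, length 56 mm, orange bands, 0.16 kg; this point is its centre, its x axis is the axis. At the start it lies between ribs of a holder, along the holder's x, centre 18 mm above the holder's, its ends 5 mm past the holder's edges. Grip it by its two flat ends, from above. May be absent (4 to 6 are there)
- roll_3_mid (a point): roll weight: steel cylinder, diameter 30 mm, length 56 mm, orange bands, 0.16 kg; this point is its centre, its x axis is the axis. At the start it lies between ribs of a holder, along the holder's x, centre 18 mm above the holder's, its ends 5 mm past the holder's edges. Grip it by its two flat ends, from above. May be absent (4 to 6 are there)
- roll_4_mid (a point): roll weight: steel cylinder, diameter 30 mm, length 56 mm, orange bands, 0.16 kg; this point is its centre, its x axis is the axis. At the start it lies between ribs of a holder, along the holder's x, centre 18 mm above the holder's, its ends 5 mm past the holder's edges. Grip it by its two flat ends, from above. May be absent (4 to 6 are there)
- roll_5_mid (a point): roll weight: steel cylinder, diameter 30 mm, length 56 mm, orange bands, 0.16 kg; this point is its centre, its x axis is the axis. At the start it lies between ribs of a holder, along the holder's x, centre 18 mm above the holder's, its ends 5 mm past the holder's edges. Grip it by its two flat ends, from above. May be absent (4 to 6 are there)
- roll_6_mid (a point): roll weight: steel cylinder, diameter 30 mm, length 56 mm, orange bands, 0.16 kg; this point is its centre, its x axis is the axis. At the start it lies between ribs of a holder, along the holder's x, centre 18 mm above the holder's, its ends 5 mm past the holder's edges. Grip it by its two flat ends, from above. May be absent (4 to 6 are there)
- rack: grey rack fixed on the desk: base 40 (x) x 110 (y) x 14 mm with low ridges (5 mm high) that make three grooves along its x axis at y = -32, 0 and +32 mm; origin at the centre of its underside. A roll in it reaches 8 mm past it at both ends
- slot_1 (a point): where the centre of a roll lies in the pyramid: bottom layer, groove at rack y = -32 mm, 29 mm above the desk; its x axis is the direction of the roll's axis (either way round)
- slot_2 (a point): where the centre of a roll lies in the pyramid: bottom layer, middle groove, 29 mm above the desk; its x axis is the direction of the roll's axis (either way round)
- slot_3 (a point): where the centre of a roll lies in the pyramid: bottom layer, groove at rack y = +32 mm, 29 mm above the desk; its x axis is the direction of the roll's axis (either way round)
- slot_4 (a point): where the centre of a roll lies in the pyramid: second layer, gap between slots 1 and 2, 54 mm above the desk; its x axis is the direction of the roll's axis (either way round)
- slot_5 (a point): where the centre of a roll lies in the pyramid: second layer, gap between slots 2 and 3, 54 mm above the desk; its x axis is the direction of the roll's axis (either way round)
- slot_6 (a point): where the centre of a roll lies in the pyramid: top, gap between slots 4 and 5, 80 mm above the desk; its x axis is the direction of the roll's axis (either way round)
- tray_mid (a point): white flat tray fixed on the desk, 120 (x) x 110 (y) x 4 mm, no rim; this point is the centre of its top
- lifter_grip (a point): lifter, 0.15 kg: a flat steel blade 70 mm wide (y) and 2.5 mm thick with an upright black grip on it, 24 (x) x 16 (y) mm, 62 mm tall over all. This point is on the grip's axis, 45 mm above the blade's underside. The blade's front edge is 47 mm ahead of it (+x), the blade's rear edge 15 mm behind it; z is up. Grip it across its y (16 mm)
- cup_orange_mid (a point): bystander: specimen cup with orange lid, 62 mm wide, 69 mm tall; centre
- cup_blue_mid (a point): bystander: specimen cup with blue lid, 62 mm wide, 69 mm tall; centre
- reagent_white_mid (a point): bystander: brown bottle with white cap, 36 mm wide, 81 mm tall; centre
Not all that is in view belongs to the job. What is shaped like the part that bears roll_3_mid but turquoise or yellow is not meant.

How it is judged (in metres and radians):
On the way, in this order (a step that is already met when the one before it is completed fails the run):
1. every roll is off the holders and lies in the pyramid on the rack ((distance between roll_1_mid and slot_1 below 0.012 m or distance between roll_1_mid and slot_2 below 0.012 m or distance between roll_1_mid and slot_3 below 0.012 m or distance between roll_1_mid and slot_4 below 0.012 m or distance between roll_1_mid and slot_5 below 0.012 m or distance between roll_1_mid and slot_6 below 0.012 m) and (distance between roll_2_mid and slot_1 below 0.012 m or distance between roll_2_mid and slot_2 below 0.012 m or distance between roll_2_mid and slot_3 below 0.012 m or distance between roll_2_mid and slot_4 below 0.012 m or distance between roll_2_mid and slot_5 below 0.012 m or distance between roll_2_mid and slot_6 below 0.012 m) and (distance between roll_3_mid and slot_1 below 0.012 m or distance between roll_3_mid and slot_2 below 0.012 m or distance between roll_3_mid and slot_3 below 0.012 m or distance between roll_3_mid and slot_4 below 0.012 m or distance between roll_3_mid and slot_5 below 0.012 m or distance between roll_3_mid and slot_6 below 0.012 m) and (distance between roll_4_mid and slot_1 below 0.012 m or distance between roll_4_mid and slot_2 below 0.012 m or distance between roll_4_mid and slot_3 below 0.012 m or distance between roll_4_mid and slot_4 below 0.012 m or distance between roll_4_mid and slot_5 below 0.012 m or distance between roll_4_mid and slot_6 below 0.012 m) and (distance between roll_5_mid and slot_1 below 0.012 m or distance between roll_5_mid and slot_2 below 0.012 m or distance between roll_5_mid and slot_3 below 0.012 m or distance between roll_5_mid and slot_4 below 0.012 m or distance between roll_5_mid and slot_5 below 0.012 m or distance between roll_5_mid and slot_6 below 0.012 m) and (distance between roll_6_mid and slot_1 below 0.012 m or distance between roll_6_mid and slot_2 below 0.012 m or distance between roll_6_mid and slot_3 below 0.012 m or distance between roll_6_mid and slot_4 below 0.012 m or distance between roll_6_mid and slot_5 below 0.012 m or distance between roll_6_mid and slot_6 below 0.012 m) and contact force between the fingers and anything else below 0.5 N), for 0.2 s.
2. all three holders lie on the mat with the slide side up (angle between each of holder_a_mid, holder_b_mid, holder_c_mid's own z axis and vertical above 2.95 rad and x of holder_a_mid in the frame of mat between -0.11 and 0.11 m and y of holder_a_mid in the frame of mat between -0.185 and 0.185 m and height (world z) of each of holder_a_mid, holder_b_mid, holder_c_mid below 0.016 m and x of holder_b_mid in the frame of mat between -0.11 and 0.11 m and y of holder_b_mid in the frame of mat between -0.185 and 0.185 m and x of holder_c_mid in the frame of mat between -0.11 and 0.11 m and y of holder_c_mid in the frame of mat between -0.185 and 0.185 m), for 0.2 s.
At the end, for the whole second after the job is handed in: each roll's centre within 12 mm of a place of the pyramid; all three holders flat on the mat with the slide side up (within 0.19 rad) and their centres over the mat; the lifter upright on the tray (within 0.1 rad), its grip within 45 mm of the tray's centre; all at rest (all of step 2 and (distance between roll_1_mid and slot_1 below 0.012 m or distance between roll_1_mid and slot_2 below 0.012 m or distance between roll_1_mid and slot_3 below 0.012 m or distance between roll_1_mid and slot_4 below 0.012 m or distance between roll_1_mid and slot_5 below 0.012 m or distance between roll_1_mid and slot_6 below 0.012 m) and (distance between roll_2_mid and slot_1 below 0.012 m or distance between roll_2_mid and slot_2 below 0.012 m or distance between roll_2_mid and slot_3 below 0.012 m or distance between roll_2_mid and slot_4 below 0.012 m or distance between roll_2_mid and slot_5 below 0.012 m or distance between roll_2_mid and slot_6 below 0.012 m) and (distance between roll_3_mid and slot_1 below 0.012 m or distance between roll_3_mid and slot_2 below 0.012 m or distance between roll_3_mid and slot_3 below 0.012 m or distance between roll_3_mid and slot_4 below 0.012 m or distance between roll_3_mid and slot_5 below 0.012 m or distance between roll_3_mid and slot_6 below 0.012 m) and (distance between roll_4_mid and slot_1 below 0.012 m or distance between roll_4_mid and slot_2 below 0.012 m or distance between roll_4_mid and slot_3 below 0.012 m or distance between roll_4_mid and slot_4 below 0.012 m or distance between roll_4_mid and slot_5 below 0.012 m or distance between roll_4_mid and slot_6 below 0.012 m) and (distance between roll_5_mid and slot_1 below 0.012 m or distance between roll_5_mid and slot_2 below 0.012 m or distance between roll_5_mid and slot_3 below 0.012 m or distance between roll_5_mid and slot_4 below 0.012 m or distance between roll_5_mid and slot_5 below 0.012 m or distance between roll_5_mid and slot_6 below 0.012 m) and (distance between roll_6_mid and slot_1 below 0.012 m or distance between roll_6_mid and slot_2 below 0.012 m or distance between roll_6_mid and slot_3 below 0.012 m or distance between roll_6_mid and slot_4 below 0.012 m or distance between roll_6_mid and slot_5 below 0.012 m or distance between roll_6_mid and slot_6 below 0.012 m) and horizontal distance between lifter_grip and tray_mid below 0.045 m and angle between lifter_grip's own z axis and vertical below 0.1 rad and z of lifter_grip in the frame of tray below 0.055 m and linear speed of each of holder_a, holder_b, holder_c, lifter below 0.02 m/s); the robot touches nothing.
It fails at once if the gripper or arm touches a holder (contact force between any of the fingers, the arm and holder_a above 1 N or contact force between any of the fingers, the arm and holder_b above 1 N or contact force between any of the fingers, the arm and holder_c above 1 N).
It fails at once if a bystanding cup or the bottle is shifted by more than 3 cm (distance of any of cup_orange_mid, cup_blue_mid, reagent_white_mid from where it was at the start of the episode above 0.03 m).
Of roll_1, roll_2, roll_3, roll_4, roll_5, roll_6 only 4 to 6 are there at a start; the rules pass over those that are not, and their reading is None.
At some moment in a run one of holder_a, holder_b, holder_c, lifter may be knocked a few centimetres aside while the robot is not near it.
It also fails if it takes over 208 s, if anything falls off the work surface, if the arm or the gripper's body presses on something with over 40 N, if the wrist force passes 120 N, or if a joint passes its speed limit or range.

## Working session

There is one attempt and no reset: what is moved stays moved. The work goes in short steps, Python scripts to look and compute and a tool call to move; the robot and the scene stay as the last step left them, time stands still between calls to the robot, and variables do not carry over. Pictures are saved under pics/ and viewed, on a budget of 14 in all, crops included, one or two more only if the job needs it, and the job is handed in when it is done.

Besides the shell and the picture viewer there is one more tool, called after "Request:" as name(argument=value, ...), one argument or row to a line, values as JSON. drive_tool: Moves the arm, as the interface text tells. Its arguments: {"type":"object","properties":{"plan":{"type":"array","items":{"type":"object","properties":{"dx":{"type":"number"},"dy":{"type":"number"},"dz":{"type":"number"},"roll":{"type":"number"},"hand":{"type":"number"}}}},"force":{"type":"number"}},"required":["plan"]}

```bash
ls; mkdir -p pics; cat > h.py <<'E'
import numpy as np, cv2
from workcell import bot
def cam(n):
    return bot.camera(n)
def cloud(c):
    K=c["mtx"];z=c["z_map"];v,u=np.mgrid[:480,:640]
    P=np.stack([(u-K[0,2])/K[0,0]*z,(v-K[1,2])/K[1,1]*z,z],-1)
    return (P-c["t"])@c["R"]
def save(c,name): cv2.imwrite("pics/"+name,c["frame"][...,::-1])
E
python3 - <<'E'
from h import *
print(bot.get_obs(), bot.tips_ahead)
for n in("top","scene"):
    c=cam(n); save(c,n+"0.png"); np.savez(n+"0.npz",**c)
    print(n,c["mtx"],-c["R"].T@c["t"],c["R"])
E
```

```text
pics
{'time': 0.0, 'q': array([ 6.50305800e+01,  5.01117445e+00,  1.00344248e+01,  9.50998206e+01,
       -1.51815067e-03,  9.00020271e+01]), 'qd': array([-0.05481056, -0.15616718, -0.07925051,  0.08274383, -0.05690897,
       -0.0442598 ]), 'joint_efforts': array([-1.10361594e-03, -5.20392430e+01,  4.64802933e+01,  1.61680696e-02,
       -7.55858582e-05, -1.37618770e-05]), 'ee_pos': array([0.23217676, 0.49859226, 0.40398194]), 'tcp_rot': array([-1.79923430e+02,  1.52085838e-03,  1.55028555e+02]), 'wrist_force': array([ 0.06807615,  0.45899827, -0.31090124]), 'torque': array([ 0.00691927, -0.00271236, -0.00207825]), 'opening': 0.08540624686098143} 0.1734
top [[451.95024636   0.         318.59817627]
 [  0.         451.95024636 238.06726425]
 [  0.           0.           1.        ]] [0.31516101 0.09381652 1.15361625] [[ 0.02155714 -0.99975291  0.00542299]
 [-0.98367642 -0.02217914 -0.17857434]
 [ 0.17865049 -0.00148492 -0.98391148]]
scene [[542.32662019   0.         321.97285673]
 [  0.         542.32662019 236.85009153]
 [  0.           0.           1.        ]] [0.55479413 0.90774007 0.86339495] [[-0.99772041  0.06728287 -0.00519601]
 [ 0.04966432  0.67996358 -0.73156202]
 [-0.04568849 -0.73015242 -0.6817551 ]]
```

View pics/top0.png

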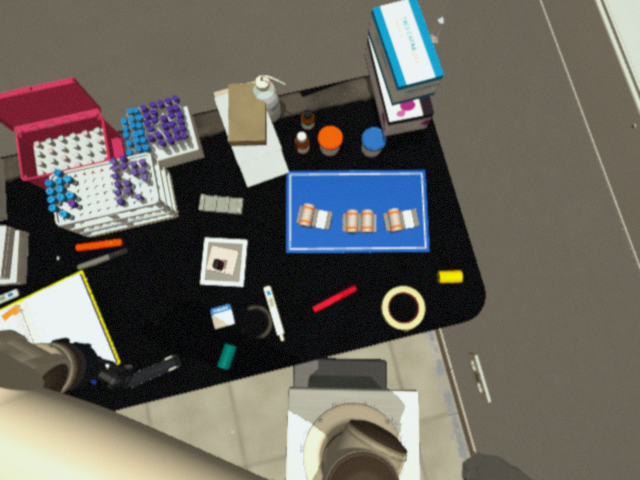

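View pics/scene0.png

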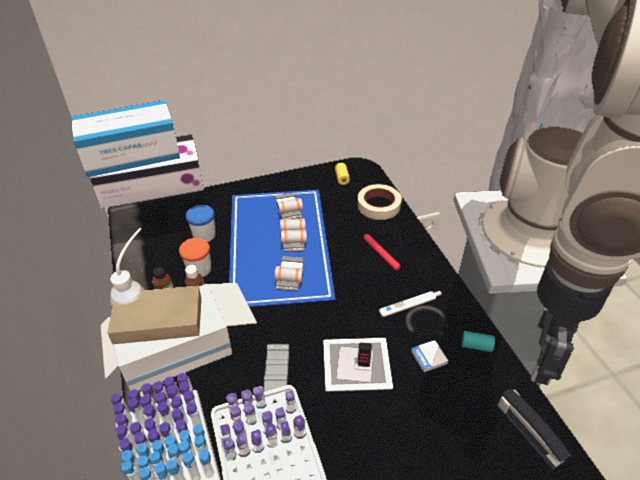

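Top view: mat about (287-428, 170-252), with rolls at (306,215), (351,221), (368,221) and (393,219): 4 in all. The rack is at (221,204), tray and lifter at (222,262), and the cups and bottle are behind the mat around row 140.

```bash
python3 - <<'E'
from h import *
from scipy import ndimage as nd
for n in("top","scene"):
    c=dict(np.load(n+"0.npz"));P=cloud(c);f=c["frame"].astype(int);hsv=cv2.cvtColor(c["frame"],cv2.COLOR_RGB2HSV).astype(int)
    H,S,V=hsv[...,0],hsv[...,1],hsv[...,2]
    Z=P[...,2]; val=c["z_map"]>0
    print(n,"zdesk", np.median(Z[val&(V<25)&(abs(Z)<.03)]))
    m=(H>105)&(H<125)&(S>150)&val&(abs(Z)<.02)
    l,k=nd.label(m); sz=nd.sum(m,l,range(1,k+1)); b=l==1+np.argmax(sz)
    q=P[b]; print("mat",cv2.minAreaRect((q[:,:2]*1000).astype(np.float32)),np.median(q[:,2]))
    x0,x1=q[:,0].min()+.005,q[:,0].max()-.005;y0,y1=q[:,1].min()+.005,q[:,1].max()-.005
    def blobs(m,name,mn=15):
        l,k=nd.label(m)
        for i in range(1,k+1):
            s=l==i
            if s.sum()<mn: continue
            q=P[s]; r=cv2.minAreaRect((q[:,:2]*1000).astype(np.float32)); v,u=np.argwhere(s).mean(0)
            print(name,s.sum(),"uv",int(u),int(v),"rect",np.round(r[0]),np.round(r[1]),round(r[2]),"z",np.percentile(q[:,2],[5,50,95]).round(3))
    inside=(P[...,0]>x0)&(P[...,0]<x1)&(P[...,1]>y0)&(P[...,1]<y1)&val
    blobs(inside&(Z>.0095),"onmat")
    blobs(inside&(Z>.0285),"rolltop",8)
    blobs(inside&(Z<.024)&(Z>.008),"plate")
    wk=(P[...,0]>.2)&(P[...,0]<.65)&(P[...,1]>y1+.02)&(P[...,1]<.5)&val&(Z<.1)
    blobs(wk&(Z>.009)&(Z<.03),"rack/other",40)
    blobs(wk&(V>120)&(Z<.009)&(Z>-.005),"white",60)
    blobs(wk&(Z>.045)&(Z<.075),"lifter",6)
E
```

```text
top zdesk -0.0005573803032086473
mat ((601.1786499023438, -6.7579803466796875), (192.8823699951172, 340.72039794921875), 1.8986154794692993) 0.0018082577960556539
onmat 652 uv 313 217 rect [573. 106.] [86. 56.] 79 z [0.012 0.021 0.045]
onmat 659 uv 399 219 rect [ 573. -118.] [57. 87.] 12 z [0.012 0.02  0.045]
onmat 736 uv 358 221 rect [564. -10.] [57. 86.] 2 z [0.017 0.039 0.046]
rolltop 261 uv 306 215 rect [576. 125.] [30. 56.] 79 z [0.033 0.042 0.046]
rolltop 265 uv 394 219 rect [ 569. -100.] [57. 30.] 12 z [0.031 0.041 0.046]
rolltop 269 uv 351 221 rect [563.  10.] [56. 28.] 1 z [0.033 0.041 0.046]
rolltop 269 uv 366 221 rect [565. -28.] [28. 57.] 90 z [0.032 0.041 0.046]
plate 56 uv 298 214 rect [582. 144.] [ 8. 46.] 79 z [0.016 0.019 0.023]
plate 330 uv 321 219 rect [573.  87.] [48. 49.] 79 z [0.011 0.017 0.022]
plate 298 uv 408 218 rect [ 578. -139.] [47. 45.] 12 z [0.012 0.017 0.021]
plate 72 uv 343 222 rect [564.  29.] [46.  8.] 1 z [0.014 0.019 0.023]
plate 54 uv 359 222 rect [564. -11.] [45.  6.] 0 z [0.016 0.019 0.022]
plate 51 uv 374 222 rect [565. -49.] [46.  6.] 0 z [0.
[... 1809 characters left out ...]
 z [0.012 0.024 0.029]
rack/other 471 uv 429 354 rect [321. 330.] [51. 52.] 17 z [0.009 0.011 0.013]
rack/other 972 uv 275 365 rect [605. 341.] [99. 40.] 86 z [0.013 0.016 0.022]
rack/other 163 uv 362 364 rect [446. 342.] [28. 31.] 82 z [0.01  0.013 0.029]
rack/other 135 uv 507 408 rect [211. 455.] [11. 39.] 41 z [0.01  0.021 0.029]
white 70 uv 399 309 rect [356. 216.] [76.  6.] 19 z [0.    0.006 0.009]
white 2781 uv 355 365 rect [456. 333.] [116. 122.] 88 z [0.002 0.006 0.008]
white 70 uv 435 365 rect [309. 351.] [56. 10.] 26 z [0.001 0.007 0.009]
lifter 37 uv 251 318 rect [645. 264.] [ 9. 26.] 3 z [0.064 0.066 0.069]
lifter 181 uv 364 348 rect [446. 342.] [17. 24.] 82 z [0.047 0.065 0.069]
```

```bash
python3 - <<'E'
from h import *
c=dict(np.load("top0.npz"));s=dict(np.load("scene0.npz"))
P=np.r_[cloud(c)[c["z_map"]>0],cloud(s)[s["z_map"]>0]]
print("max height mm; cols y 500..120 step 20")
for x in range(720,540,-20):
    print(x,[int(1000*np.max(P[(abs(P[:,0]*1000-x)<10)&(abs(P[:,1]*1000-y)<10)&(P[:,2]<.4),2],initial=0)) for y in range(500,100,-20)])
a=cv2.resize(c["frame"][230:295,190:260],None,fx=7,fy=7,interpolation=2)[:450]
b=cv2.resize(s["frame"][330:395,320:395],None,fx=4,fy=4,interpolation=2)
o=np.zeros((460,800,3),np.uint8);o[:a.shape[0],:a.shape[1]]=a;o[:b.shape[0],495:495+b.shape[1]]=b
cv2.imwrite("pics/lift.png",o[...,::-1])
E
```

```text
max height mm; cols y 500..120 step 20
720 [132, 131, 132, 124, 58, 6, 5, 5, 5, 88, 90, 90, 91, 90, 90, 88, 82, 4, 5, 4]
700 [150, 58, 3, 3, 4, 4, 5, 5, 5, 5, 89, 91, 89, 89, 86, 82, 78, 5, 5, 7]
680 [152, 150, 6, 4, 3, 2, 4, 5, 5, 5, 87, 85, 84, 80, 77, 74, 72, 5, 11, 9]
660 [183, 180, 4, 5, 6, 5, 5, 4, 6, 5, 6, 78, 76, 73, 70, 68, 8, 8, 7, 6]
640 [183, 182, 4, 4, 4, 1, 5, 5, 5, 4, 6, 69, 69, 4, 4, 6, 6, 8, 6, 8]
620 [184, 183, 149, 4, 3, 22, 18, 24, 23, 21, 22, 7, 4, 6, 5, 5, 7, 8, 6, 7]
600 [145, 151, 152, 5, 5, 22, 20, 24, 24, 23, 24, 5, 5, 5, 4, 5, 6, 7, 46, 48]
580 [184, 172, 151, 5, 2, 13, 18, 22, 23, 17, 23, 5, 5, 6, 5, 5, 7, 24, 47, 48]
560 [168, 152, 97, 3, 6, 4, 5, 5, 5, 5, 4, 5, 5, 4, 5, 6, 8, 23, 48, 48]
```

View pics/lift.png

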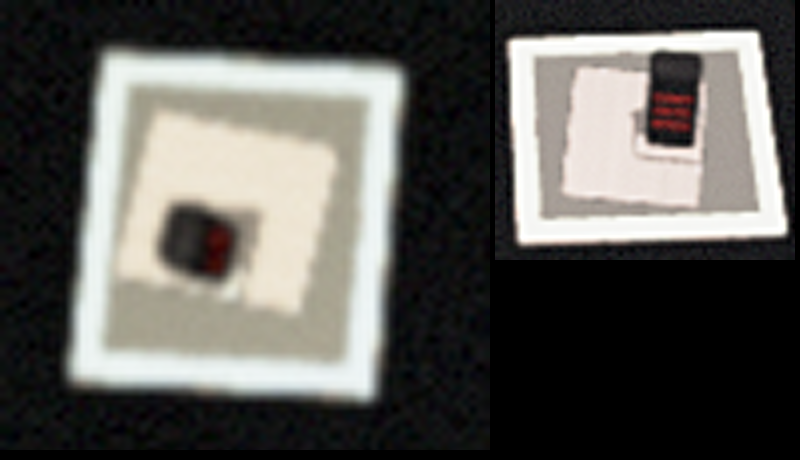

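The blade reaches up (+x) from the grip, tilted slightly towards -y, so the lifter's front faces +x at a yaw near -10°. Next I go to the first roll.

```bash
cat >> h.py <<'E'
def tgt(*T):
    """targets (x,y,ztcp [mm], yaw deg) -> plan numbers from current pose"""
    o=bot.get_obs(); p=np.array(o["ee_pos"])*1000; y0=o["tcp_rot"][2]; a=np.radians(y0)
    X=np.array([np.cos(a),np.sin(a)]);Y=np.array([np.sin(a),-np.cos(a)])
    for t in T:
        d=np.array(t[:2])-p[:2]; r=(y0-t[3]+180)%360-180
        print("dx %.4f dy %.4f dz %.4f roll %.4f  dist %.0f"%(X@d/1000,Y@d/1000,(p[2]-t[2])/1000,np.radians(r),np.hypot(*d)))
E
python3 -c "
from h import *
tgt((576,125,290,79.5),(576,125,195,79.5))"
```

```text
dx -0.4694 dy -0.1935 dz 0.1140 roll 1.3183  dist 508
dx -0.4694 dy -0.1935 dz 0.2090 roll 1.3183  dist 508
```

Request:
drive_tool(
  plan=[
    {"dx": -0.4694,"dy": -0.1935,"dz": 0.114,"roll": 1.318,"hand": 0.085},
    {"dx": -0.4694,"dy": -0.1935,"dz": 0.114,"roll": 1.318,"hand": 0.085},
    {"dx": -0.4694,"dy": -0.1935,"dz": 0.114,"roll": 1.318,"hand": 0.085},
    {"dx": -0.4694,"dy": -0.1935,"dz": 0.114,"roll": 1.318,"hand": 0.085},
    {"dx": -0.4694,"dy": -0.1935,"dz": 0.114,"roll": 1.318,"hand": 0.085},
    {"dx": -0.4694,"dy": -0.1935,"dz": 0.114,"roll": 1.318,"hand": 0.085},
    {"dx": -0.4694,"dy": -0.1935,"dz": 0.114,"roll": 1.318,"hand": 0.085},
    {"dx": -0.4694,"dy": -0.1935,"dz": 0.114,"roll": 1.318,"hand": 0.085},
    {"dx": -0.4694,"dy": -0.1935,"dz": 0.114,"roll": 1.318,"hand": 0.085},
    {"dx": -0.4694,"dy": -0.1935,"dz": 0.114,"roll": 1.318,"hand": 0.085},
    {"dx": -0.4694,"dy": -0.1935,"dz": 0.114,"roll": 1.318,"hand": 0.085},
    {"dx": -0.4694,"dy": -0.1935,"dz": 0.114,"roll": 1.318,"hand": 0.085},
    {"dx": -0.4694,"dy": -0.1935,"dz": 0.114,"roll": 1.318,"hand": 0.085},
    {"dx": -0.4694,"dy": -0.1935,"dz": 0.114,"roll": 1.318,"hand": 0.085},
    {"dx": -0.4694,"dy": -0.1935,"dz": 0.114,"roll": 1.318,"hand": 0.085},
    {"dx": -0.4694,"dy": -0.1935,"dz": 0.114,"roll": 1.318,"hand": 0.085},
  ],
)

```text
time: 1.43
ee_pos: [0.5757, 0.1252, 0.2905]
tcp_rot: [-180.0, 0.0, 79.5]
wrist_force: [-0.4, 0.3, -0.1]
opening: 0.0848
```

```bash
python3 -c "
from h import *
c=cam('wrist');save(c,'w1.png');print(-c['R'].T@c['t'])
P=cloud(c);m=(c['z_map']>0)&(P[...,2]>.032)&(P[...,2]<.06)&(P[...,0]>.5)&(P[...,0]<.65)
import scipy.ndimage as nd
l,k=nd.label(m)
for i in range(1,k+1):
    if (l==i).sum()>200:
        q=P[l==i];print(cv2.minAreaRect((q[:,:2]*1000).astype(np.float32)),np.percentile(q[:,2],98), (l==i).sum())
tgt((576,125,195,79.5))"
```

```text
[0.58925369 0.19446355 0.25978875]
((578.3135986328125, 125.81880187988281), (29.0500545501709, 55.989078521728516), 79.92359161376953) 0.045240682363369374 4841
((565.1221923828125, 14.930033683776855), (23.851490020751953, 57.30036544799805), 85.08863067626953) 0.04498230879624122 3186
dx -0.0006 dy 0.0005 dz 0.0958 roll 0.0010  dist 1
```

View pics/w1.png

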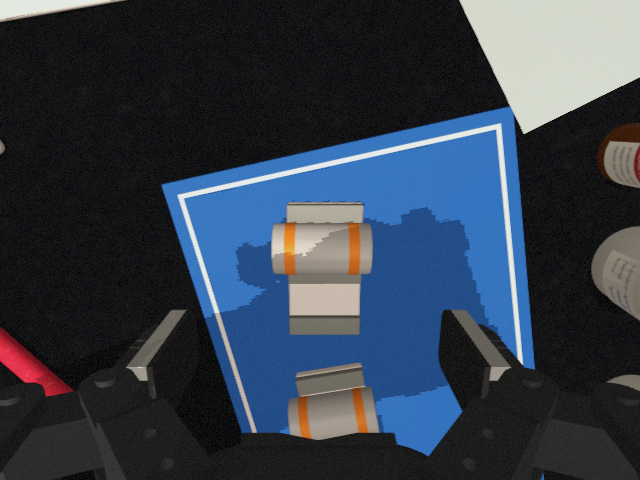

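Wrist view: the roll on the first holder is at (322,248), between the open fingers, with the next roll at (333,410). The wrist reading (578,126) agrees with the other cameras to 2 mm.

Request:
drive_tool(
  plan=[
    {"dx": 0,"dy": 0.0015,"dz": 0.04,"hand": 0.085},
    {"dx": 0,"dy": 0.0015,"dz": 0.08,"hand": 0.085},
    {"dx": 0,"dy": 0.0015,"dz": 0.103,"hand": 0.085},
    {"dx": 0,"dy": 0.0015,"dz": 0.103,"hand": 0.085},
    {"dx": 0,"dy": 0.0015,"dz": 0.103,"hand": 0.05},
    {"dx": 0,"dy": 0.0015,"dz": 0.103,"hand": 0.05},
    {"dx": 0,"dy": 0.0015,"dz": 0.103,"hand": 0.05},
    {"dx": 0,"dy": 0.0015,"dz": 0.103,"hand": 0.05},
    {"dx": 0,"dy": 0.0015,"dz": 0.103,"hand": 0.05},
    {"dx": 0,"dy": 0.0015,"dz": 0.103,"hand": 0.05},
    {"dx": 0,"dy": 0.0015,"dz": 0.103,"hand": 0.05},
    {"dx": 0,"dy": 0.0015,"dz": 0.103,"hand": 0.05},
    {"dx": 0,"dy": 0.0015,"dz": 0.09,"hand": 0.05},
    {"dx": 0,"dy": 0.0015,"dz": 0.06,"hand": 0.05},
    {"dx": 0,"dy": 0.0015,"dz": 0.02,"hand": 0.05},
    {"dx": 0,"dy": 0.0015,"dz": 0.0,"hand": 0.05},
    {"dx": 0,"dy": 0.0015,"dz": 0.0,"hand": 0.05},
  ],
  force=40,
)

```text
invalid input at $.plan[0]: expected keys dx, dy, dz, roll, hand
```

```bash
python3 -c "
from h import *
c=cam('wrist');save(c,'w2.png')
print(bot.get_obs()['wrist_force'])
P=cloud(c);m=(c['z_map']>0)&(P[...,2]<.2)&(P[...,2]>.03);
tgt((607,380,290,86),(607,380,188,86))"
```

```text
[-0.11555293  0.43321433  0.4719557 ]
dx 0.2556 dy -0.0150 dz 0.0010 roll -0.1120  dist 256
dx 0.2556 dy -0.0150 dz 0.1030 roll -0.1120  dist 256
```

View pics/w2.png

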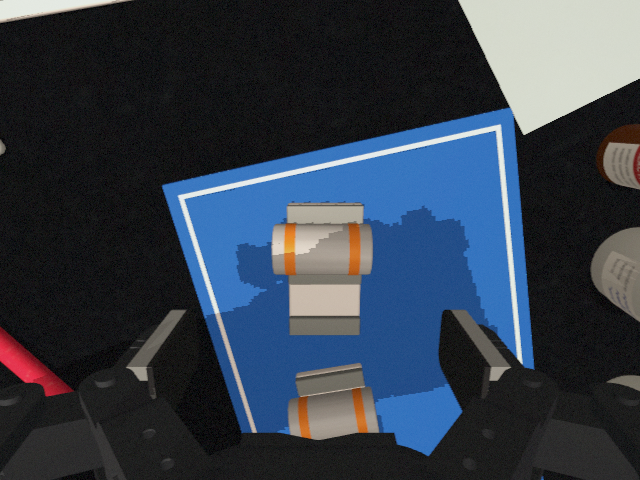

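The plan was refused because every row needs "roll", so nothing moved and the view is unchanged.

Request:
drive_tool(
  plan=[
    {"dx": 0,"dy": 0.0015,"dz": 0.04,"roll": 0,"hand": 0.085},
    {"dx": 0,"dy": 0.0015,"dz": 0.08,"roll": 0,"hand": 0.085},
    {"dx": 0,"dy": 0.0015,"dz": 0.103,"roll": 0,"hand": 0.085},
    {"dx": 0,"dy": 0.0015,"dz": 0.103,"roll": 0,"hand": 0.085},
    {"dx": 0,"dy": 0.0015,"dz": 0.103,"roll": 0,"hand": 0.05},
    {"dx": 0,"dy": 0.0015,"dz": 0.103,"roll": 0,"hand": 0.05},
    {"dx": 0,"dy": 0.0015,"dz": 0.103,"roll": 0,"hand": 0.05},
    {"dx": 0,"dy": 0.0015,"dz": 0.103,"roll": 0,"hand": 0.05},
    {"dx": 0,"dy": 0.0015,"dz": 0.103,"roll": 0,"hand": 0.05},
    {"dx": 0,"dy": 0.0015,"dz": 0.103,"roll": 0,"hand": 0.05},
    {"dx": 0,"dy": 0.0015,"dz": 0.103,"roll": 0,"hand": 0.05},
    {"dx": 0,"dy": 0.0015,"dz": 0.103,"roll": 0,"hand": 0.05},
  ],
  force=40,
)

```text
time: 2.53
ee_pos: [0.5783, 0.1252, 0.1907]
tcp_rot: [179.8, -0.1, 79.5]
wrist_force: [-1.3, 1.4, 7.1]
opening: 0.0553
```

Request:
drive_tool(
  plan=[
    {"dx": 0,"dy": 0,"dz": -0.02,"roll": 0,"hand": 0.05},
    {"dx": 0,"dy": 0,"dz": -0.06,"roll": 0,"hand": 0.05},
    {"dx": 0,"dy": 0,"dz": -0.1,"roll": 0,"hand": 0.05},
    {"dx": 0,"dy": 0,"dz": -0.103,"roll": 0,"hand": 0.05},
    {"dx": 0,"dy": 0,"dz": -0.103,"roll": 0,"hand": 0.05},
  ],
)

```text
time: 2.95
ee_pos: [0.5782, 0.1249, 0.2952]
tcp_rot: [179.6, -0.2, 79.5]
wrist_force: [0.6, 0.5, -1.6]
opening: 0.0553
```

```bash
python3 -c "
from h import *
c=cam('wrist');save(c,'w3.png')
print(bot.get_obs()['wrist_force'])
tgt((607,380,290,86),(607,380,188,86))"
```

```text
[ 0.15457873 -0.49149402 -2.12380331]
dx 0.2562 dy -0.0177 dz 0.0025 roll -0.1132  dist 257
dx 0.2562 dy -0.0177 dz 0.1045 roll -0.1132  dist 257
```

View pics/w3.png

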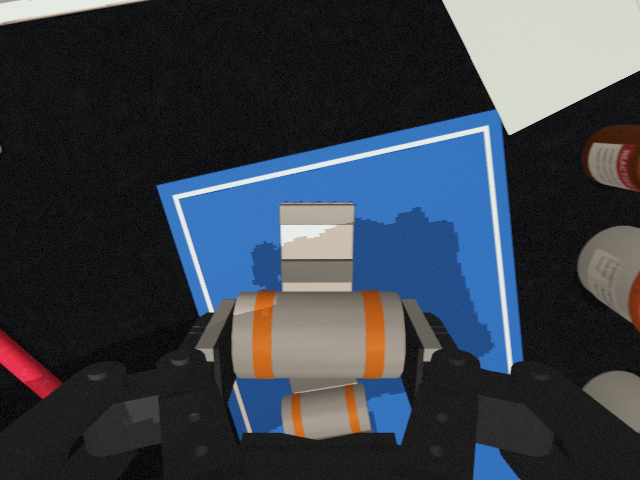

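The roll is held between the pads at (320,335), and the holder below it is bare. Moving to the +y groove.

Request:
drive_tool(
  plan=[
    {"dx": 0.256,"dy": -0.0177,"dz": 0,"roll": -0.113,"hand": 0.05},
    {"dx": 0.256,"dy": -0.0177,"dz": 0,"roll": -0.113,"hand": 0.05},
    {"dx": 0.256,"dy": -0.0177,"dz": 0,"roll": -0.113,"hand": 0.05},
    {"dx": 0.256,"dy": -0.0177,"dz": 0,"roll": -0.113,"hand": 0.05},
    {"dx": 0.256,"dy": -0.0177,"dz": 0,"roll": -0.113,"hand": 0.05},
    {"dx": 0.256,"dy": -0.0177,"dz": 0,"roll": -0.113,"hand": 0.05},
    {"dx": 0.256,"dy": -0.0177,"dz": 0,"roll": -0.113,"hand": 0.05},
    {"dx": 0.256,"dy": -0.0177,"dz": 0,"roll": -0.113,"hand": 0.05},
    {"dx": 0.256,"dy": -0.0177,"dz": 0.03,"roll": -0.113,"hand": 0.05},
    {"dx": 0.256,"dy": -0.0177,"dz": 0.06,"roll": -0.113,"hand": 0.05},
    {"dx": 0.256,"dy": -0.0177,"dz": 0.085,"roll": -0.113,"hand": 0.05},
    {"dx": 0.256,"dy": -0.0177,"dz": 0.095,"roll": -0.113,"hand": 0.05},
    {"dx": 0.256,"dy": -0.0177,"dz": 0.098,"roll": -0.113,"hand": 0.05},
    {"dx": 0.256,"dy": -0.0177,"dz": 0.098,"roll": -0.113,"hand": 0.05},
  ],
)

```text
time: 4.17
ee_pos: [0.6064, 0.3787, 0.1922]
tcp_rot: [-179.9, 0.0, 86.0]
wrist_force: [-0.0, 0.3, -1.4]
opening: 0.0555
```

```bash
cat > look.py <<'E'
from h import *
import scipy.ndimage as nd,sys
def blobs(n,lo,hi,x0,x1,y0,y1,mn=12):
    c=cam(n);P=cloud(c);m=(c['z_map']>0)&(P[...,2]>lo)&(P[...,2]<hi)&(P[...,0]>x0)&(P[...,0]<x1)&(P[...,1]>y0)&(P[...,1]<y1)
    l,k=nd.label(m)
    for i in range(1,k+1):
        s=l==i
        if s.sum()<mn: continue
        q=P[s];r=cv2.minAreaRect((q[:,:2]*1000).astype(np.float32));print(n,s.sum(),np.round(r[0],1),np.round(r[1]),round(r[2],1),"ztop",round(np.percentile(q[:,2],97),4))
    return c
E
python3 -c "
from look import *
c=blobs('scene',.03,.05,.54,.68,.28,.43)
tgt((607,380,190,86))"
```

```text
scene 584 [606.2 379.7] [26. 82.] 88.0 ztop 0.0492
dx 0.0013 dy 0.0003 dz 0.0026 roll -0.0010  dist 1
```

Request:
drive_tool(
  plan=[
    {"dx": 0.001,"dy": 0,"dz": 0.0025,"roll": 0,"hand": 0.05},
    {"dx": 0.001,"dy": 0,"dz": 0.0025,"roll": 0,"hand": 0.07},
    {"dx": 0.001,"dy": 0,"dz": 0.0025,"roll": 0,"hand": 0.085},
    {"dx": 0.001,"dy": 0,"dz": 0.0025,"roll": 0,"hand": 0.085},
    {"dx": 0.001,"dy": 0,"dz": 0.0025,"roll": 0,"hand": 0.085},
    {"dx": 0.001,"dy": 0,"dz": -0.02,"roll": 0,"hand": 0.085},
    {"dx": 0.001,"dy": 0,"dz": -0.06,"roll": 0,"hand": 0.085},
    {"dx": 0.001,"dy": 0,"dz": -0.098,"roll": 0,"hand": 0.085},
    {"dx": -0.3697,"dy": -0.0161,"dz": -0.098,"roll": -0.105,"hand": 0.085},
    {"dx": -0.3697,"dy": -0.0161,"dz": -0.098,"roll": -0.105,"hand": 0.085},
    {"dx": -0.3697,"dy": -0.0161,"dz": -0.098,"roll": -0.105,"hand": 0.085},
    {"dx": -0.3697,"dy": -0.0161,"dz": -0.098,"roll": -0.105,"hand": 0.085},
    {"dx": -0.3697,"dy": -0.0161,"dz": -0.098,"roll": -0.105,"hand": 0.085},
    {"dx": -0.3697,"dy": -0.0161,"dz": -0.098,"roll": -0.105,"hand": 0.085},
    {"dx": -0.3697,"dy": -0.0161,"dz": -0.098,"roll": -0.105,"hand": 0.085},
    {"dx": -0.3697,"dy": -0.0161,"dz": -0.098,"roll": -0.105,"hand": 0.085},
    {"dx": -0.3697,"dy": -0.0161,"dz": -0.098,"roll": -0.105,"hand": 0.085},
    {"dx": -0.3697,"dy": -0.0161,"dz": -0.098,"roll": -0.105,"hand": 0.085},
    {"dx": -0.3697,"dy": -0.0161,"dz": -0.098,"roll": -0.105,"hand": 0.085},
    {"dx": -0.3697,"dy": -0.0161,"dz": -0.098,"roll": -0.105,"hand": 0.085},
  ],
)

```text
time: 5.88
ee_pos: [0.5648, 0.012, 0.291]
tcp_rot: [180.0, -0.0, 92.0]
wrist_force: [-0.6, 1.2, -0.3]
opening: 0.085
```

```bash
python3 -c "
from look import *
blobs('top',.03,.06,.54,.68,.28,.43)
blobs('wrist',.031,.06,.5,.65,-.09,.05,300)
blobs('scene',.03,.05,.54,.68,.28,.43)
tgt((564.5,11,188,92))"
```

```text
top 255 [606.2 379.2] [30. 57.] 84.8 ztop 0.0458
wrist 4848 [564.8  10. ] [30. 56.] 89.7 ztop 0.045
wrist 4356 [566.  -27.1] [28. 56.] 89.6 ztop 0.045
wrist 1379 [570.  -84.7] [55. 11.] 0.4 ztop 0.043
scene 459 [607.1 382.8] [25. 56.] 87.4 ztop 0.0473
dx -0.0022 dy -0.0005 dz 0.1026 roll 0.0018  dist 2
```

Request:
drive_tool(
  plan=[
    {"dx": -0.0018,"dy": 0,"dz": 0.04,"roll": 0.015,"hand": 0.085},
    {"dx": -0.0018,"dy": 0,"dz": 0.08,"roll": 0.015,"hand": 0.085},
    {"dx": -0.0018,"dy": 0,"dz": 0.102,"roll": 0.015,"hand": 0.085},
    {"dx": -0.0018,"dy": 0,"dz": 0.102,"roll": 0.015,"hand": 0.07},
    {"dx": -0.0018,"dy": 0,"dz": 0.102,"roll": 0.015,"hand": 0.05},
    {"dx": -0.0018,"dy": 0,"dz": 0.102,"roll": 0.015,"hand": 0.05},
    {"dx": -0.0018,"dy": 0,"dz": 0.102,"roll": 0.015,"hand": 0.05},
    {"dx": -0.0018,"dy": 0,"dz": 0.102,"roll": 0.015,"hand": 0.05},
    {"dx": -0.0018,"dy": 0,"dz": 0.102,"roll": 0.015,"hand": 0.05},
    {"dx": -0.0018,"dy": 0,"dz": 0.102,"roll": 0.015,"hand": 0.05},
    {"dx": -0.0018,"dy": 0,"dz": 0.102,"roll": 0.015,"hand": 0.05},
    {"dx": -0.0018,"dy": 0,"dz": 0.09,"roll": 0.015,"hand": 0.05},
    {"dx": -0.0018,"dy": 0,"dz": 0.06,"roll": 0.015,"hand": 0.05},
    {"dx": -0.0018,"dy": 0,"dz": 0.02,"roll": 0.015,"hand": 0.05},
    {"dx": -0.0018,"dy": 0,"dz": 0.0,"roll": 0.015,"hand": 0.05},
    {"dx": -0.0018,"dy": 0,"dz": 0.0,"roll": 0.015,"hand": 0.05},
  ],
)

```text
time: 7.37
ee_pos: [0.5656, 0.0101, 0.297]
tcp_rot: [179.5, 0.0, 91.1]
wrist_force: [0.3, -0.0, -1.0]
opening: 0.0551
```

```bash
python3 -c "
from look import *
tgt((604.5,348.5,290,86),(604.5,348.5,190.5,86))"
```

```text
dx 0.3375 dy 0.0456 dz 0.0070 roll 0.0896  dist 341
dx 0.3375 dy 0.0456 dz 0.1065 roll 0.0896  dist 341
```

Request:
drive_tool(
  plan=[
    {"dx": 0.3375,"dy": 0.0456,"dz": 0,"roll": 0.09,"hand": 0.05},
    {"dx": 0.3375,"dy": 0.0456,"dz": 0,"roll": 0.09,"hand": 0.05},
    {"dx": 0.3375,"dy": 0.0456,"dz": 0,"roll": 0.09,"hand": 0.05},
    {"dx": 0.3375,"dy": 0.0456,"dz": 0,"roll": 0.09,"hand": 0.05},
    {"dx": 0.3375,"dy": 0.0456,"dz": 0,"roll": 0.09,"hand": 0.05},
    {"dx": 0.3375,"dy": 0.0456,"dz": 0,"roll": 0.09,"hand": 0.05},
    {"dx": 0.3375,"dy": 0.0456,"dz": 0,"roll": 0.09,"hand": 0.05},
    {"dx": 0.3375,"dy": 0.0456,"dz": 0,"roll": 0.09,"hand": 0.05},
    {"dx": 0.3375,"dy": 0.0456,"dz": 0,"roll": 0.09,"hand": 0.05},
    {"dx": 0.3375,"dy": 0.0456,"dz": 0,"roll": 0.09,"hand": 0.05},
    {"dx": 0.3375,"dy": 0.0456,"dz": 0.035,"roll": 0.09,"hand": 0.05},
    {"dx": 0.3375,"dy": 0.0456,"dz": 0.065,"roll": 0.09,"hand": 0.05},
    {"dx": 0.3375,"dy": 0.0456,"dz": 0.085,"roll": 0.09,"hand": 0.05},
    {"dx": 0.3375,"dy": 0.0456,"dz": 0.095,"roll": 0.09,"hand": 0.05},
    {"dx": 0.3375,"dy": 0.0456,"dz": 0.098,"roll": 0.09,"hand": 0.05},
    {"dx": 0.3375,"dy": 0.0456,"dz": 0.098,"roll": 0.09,"hand": 0.05},
  ],
)

```text
time: 8.7
ee_pos: [0.6037, 0.3476, 0.1928]
tcp_rot: [-180.0, 0.0, 85.9]
wrist_force: [-0.8, -0.3, -1.4]
opening: 0.0552
```

```bash
python3 -c "
from look import *
blobs('scene',.03,.05,.54,.68,.28,.43)
tgt((604.5,348.5,190,86),(565.5,-27,290,91.5))"
```

```text
scene 600 [603.3 348.1] [29. 82.] 86.4 ztop 0.0493
scene 459 [606.9 382.4] [26. 56.] 86.7 ztop 0.047
dx 0.0007 dy 0.0006 dz 0.0035 roll -0.0010  dist 1
dx -0.3766 dy -0.0118 dz -0.0965 roll -0.0969  dist 377
```

Request:
drive_tool(
  plan=[
    {"dx": 0.0007,"dy": 0,"dz": 0.003,"roll": 0,"hand": 0.05},
    {"dx": 0.0007,"dy": 0,"dz": 0.003,"roll": 0,"hand": 0.07},
    {"dx": 0.0007,"dy": 0,"dz": 0.003,"roll": 0,"hand": 0.085},
    {"dx": 0.0007,"dy": 0,"dz": 0.003,"roll": 0,"hand": 0.085},
    {"dx": 0.0007,"dy": 0,"dz": 0.003,"roll": 0,"hand": 0.085},
    {"dx": 0.0007,"dy": 0,"dz": -0.02,"roll": 0,"hand": 0.085},
    {"dx": 0.0007,"dy": 0,"dz": -0.06,"roll": 0,"hand": 0.085},
    {"dx": 0.0007,"dy": 0,"dz": -0.097,"roll": 0,"hand": 0.085},
    {"dx": -0.3766,"dy": -0.0118,"dz": -0.097,"roll": -0.097,"hand": 0.085},
    {"dx": -0.3766,"dy": -0.0118,"dz": -0.097,"roll": -0.097,"hand": 0.085},
    {"dx": -0.3766,"dy": -0.0118,"dz": -0.097,"roll": -0.097,"hand": 0.085},
    {"dx": -0.3766,"dy": -0.0118,"dz": -0.097,"roll": -0.097,"hand": 0.085},
    {"dx": -0.3766,"dy": -0.0118,"dz": -0.097,"roll": -0.097,"hand": 0.085},
    {"dx": -0.3766,"dy": -0.0118,"dz": -0.097,"roll": -0.097,"hand": 0.085},
    {"dx": -0.3766,"dy": -0.0118,"dz": -0.097,"roll": -0.097,"hand": 0.085},
    {"dx": -0.3766,"dy": -0.0118,"dz": -0.097,"roll": -0.097,"hand": 0.085},
    {"dx": -0.3766,"dy": -0.0118,"dz": -0.097,"roll": -0.097,"hand": 0.085},
    {"dx": -0.3766,"dy": -0.0118,"dz": -0.097,"roll": -0.097,"hand": 0.085},
    {"dx": -0.3766,"dy": -0.0118,"dz": -0.097,"roll": -0.097,"hand": 0.085},
    {"dx": -0.3766,"dy": -0.0118,"dz": -0.097,"roll": -0.097,"hand": 0.085},
  ],
)

```text
time: 10.42
ee_pos: [0.5656, -0.0263, 0.29]
tcp_rot: [180.0, -0.0, 91.5]
wrist_force: [-0.1, 0.5, -0.4]
opening: 0.0846
```

```bash
python3 -c "
from look import *
blobs('top',.03,.06,.54,.68,.28,.43)
blobs('wrist',.031,.06,.5,.65,-.17,.05,300)
tgt((565.5,-27.5,188,91.5))"
```

```text
top 508 [604.4 363.5] [62. 58.] 85.2 ztop 0.0463
wrist 4894 [566. -28.] [56. 30.] 0.4 ztop 0.045
wrist 4069 [570.8 -97.8] [56. 28.] 11.6 ztop 0.0449
dx -0.0024 dy -0.0003 dz 0.1018 roll 0.0022  dist 2
```

Request:
drive_tool(
  plan=[
    {"dx": -0.0015,"dy": 0,"dz": 0.04,"roll": 0.01,"hand": 0.085},
    {"dx": -0.0015,"dy": 0,"dz": 0.08,"roll": 0.01,"hand": 0.085},
    {"dx": -0.0015,"dy": 0,"dz": 0.101,"roll": 0.01,"hand": 0.085},
    {"dx": -0.0015,"dy": 0,"dz": 0.101,"roll": 0.01,"hand": 0.07},
    {"dx": -0.0015,"dy": 0,"dz": 0.101,"roll": 0.01,"hand": 0.05},
    {"dx": -0.0015,"dy": 0,"dz": 0.101,"roll": 0.01,"hand": 0.05},
    {"dx": -0.0015,"dy": 0,"dz": 0.101,"roll": 0.01,"hand": 0.05},
    {"dx": -0.0015,"dy": 0,"dz": 0.101,"roll": 0.01,"hand": 0.05},
    {"dx": -0.0015,"dy": 0,"dz": 0.101,"roll": 0.01,"hand": 0.05},
    {"dx": -0.0015,"dy": 0,"dz": 0.101,"roll": 0.01,"hand": 0.05},
    {"dx": -0.0015,"dy": 0,"dz": 0.101,"roll": 0.01,"hand": 0.05},
    {"dx": -0.0015,"dy": 0,"dz": 0.09,"roll": 0.01,"hand": 0.05},
    {"dx": -0.0015,"dy": 0,"dz": 0.06,"roll": 0.01,"hand": 0.05},
    {"dx": -0.0015,"dy": 0,"dz": 0.02,"roll": 0.01,"hand": 0.05},
    {"dx": -0.0015,"dy": 0,"dz": 0.0,"roll": 0.01,"hand": 0.05},
    {"dx": -0.0015,"dy": 0,"dz": 0.0,"roll": 0.01,"hand": 0.05},
  ],
)

```text
time: 11.85
ee_pos: [0.5663, -0.0279, 0.2959]
tcp_rot: [179.6, 0.0, 91.0]
wrist_force: [0.6, -0.4, -1.5]
opening: 0.0553
```

```bash
python3 -c "
from look import *
tgt((602.5,316.5,290,86))"
```

```text
dx 0.3438 dy 0.0419 dz 0.0059 roll 0.0866  dist 346
```

Request:
drive_tool(
  plan=[
    {"dx": 0.3438,"dy": 0.0419,"dz": 0,"roll": 0.087,"hand": 0.05},
    {"dx": 0.3438,"dy": 0.0419,"dz": 0,"roll": 0.087,"hand": 0.05},
    {"dx": 0.3438,"dy": 0.0419,"dz": 0,"roll": 0.087,"hand": 0.05},
    {"dx": 0.3438,"dy": 0.0419,"dz": 0,"roll": 0.087,"hand": 0.05},
    {"dx": 0.3438,"dy": 0.0419,"dz": 0,"roll": 0.087,"hand": 0.05},
    {"dx": 0.3438,"dy": 0.0419,"dz": 0,"roll": 0.087,"hand": 0.05},
    {"dx": 0.3438,"dy": 0.0419,"dz": 0,"roll": 0.087,"hand": 0.05},
    {"dx": 0.3438,"dy": 0.0419,"dz": 0,"roll": 0.087,"hand": 0.05},
    {"dx": 0.3438,"dy": 0.0419,"dz": 0,"roll": 0.087,"hand": 0.05},
    {"dx": 0.3438,"dy": 0.0419,"dz": 0,"roll": 0.087,"hand": 0.05},
    {"dx": 0.3438,"dy": 0.0419,"dz": 0.035,"roll": 0.087,"hand": 0.05},
    {"dx": 0.3438,"dy": 0.0419,"dz": 0.065,"roll": 0.087,"hand": 0.05},
    {"dx": 0.3438,"dy": 0.0419,"dz": 0.085,"roll": 0.087,"hand": 0.05},
    {"dx": 0.3438,"dy": 0.0419,"dz": 0.095,"roll": 0.087,"hand": 0.05},
    {"dx": 0.3438,"dy": 0.0419,"dz": 0.099,"roll": 0.087,"hand": 0.05},
    {"dx": 0.3438,"dy": 0.0419,"dz": 0.099,"roll": 0.087,"hand": 0.05},
    {"dx": 0.3438,"dy": 0.0419,"dz": 0.099,"roll": 0.087,"hand": 0.07},
    {"dx": 0.3438,"dy": 0.0419,"dz": 0.099,"roll": 0.087,"hand": 0.085},
    {"dx": 0.3438,"dy": 0.0419,"dz": 0.099,"roll": 0.087,"hand": 0.085},
    {"dx": 0.3438,"dy": 0.0419,"dz": 0.099,"roll": 0.087,"hand": 0.085},
  ],
)

```text
time: 13.52
ee_pos: [0.6018, 0.3164, 0.1911]
tcp_rot: [180.0, -0.0, 86.0]
wrist_force: [-0.9, -0.0, 0.8]
opening: 0.085
```

```bash
python3 -c "
from look import *
tgt((570.5,-98.5,290,101.5))"
```

```text
dx -0.4161 dy -0.0021 dz -0.0989 roll -0.2711  dist 416
```

Request:
drive_tool(
  plan=[
    {"dx": 0,"dy": 0,"dz": -0.03,"roll": 0,"hand": 0.085},
    {"dx": 0,"dy": 0,"dz": -0.07,"roll": 0,"hand": 0.085},
    {"dx": 0,"dy": 0,"dz": -0.1,"roll": 0,"hand": 0.085},
    {"dx": -0.4161,"dy": -0.0021,"dz": -0.1,"roll": -0.271,"hand": 0.085},
    {"dx": -0.4161,"dy": -0.0021,"dz": -0.1,"roll": -0.271,"hand": 0.085},
    {"dx": -0.4161,"dy": -0.0021,"dz": -0.1,"roll": -0.271,"hand": 0.085},
    {"dx": -0.4161,"dy": -0.0021,"dz": -0.1,"roll": -0.271,"hand": 0.085},
    {"dx": -0.4161,"dy": -0.0021,"dz": -0.1,"roll": -0.271,"hand": 0.085},
    {"dx": -0.4161,"dy": -0.0021,"dz": -0.1,"roll": -0.271,"hand": 0.085},
    {"dx": -0.4161,"dy": -0.0021,"dz": -0.1,"roll": -0.271,"hand": 0.085},
    {"dx": -0.4161,"dy": -0.0021,"dz": -0.1,"roll": -0.271,"hand": 0.085},
    {"dx": -0.4161,"dy": -0.0021,"dz": -0.1,"roll": -0.271,"hand": 0.085},
    {"dx": -0.4161,"dy": -0.0021,"dz": -0.1,"roll": -0.271,"hand": 0.085},
    {"dx": -0.4161,"dy": -0.0021,"dz": -0.1,"roll": -0.271,"hand": 0.085},
    {"dx": -0.4161,"dy": -0.0021,"dz": -0.1,"roll": -0.271,"hand": 0.085},
    {"dx": -0.4161,"dy": -0.0021,"dz": -0.1,"roll": -0.271,"hand": 0.085},
    {"dx": -0.4161,"dy": -0.0021,"dz": -0.1,"roll": -0.271,"hand": 0.085},
  ],
)

```text
time: 14.93
ee_pos: [0.5705, -0.0974, 0.2908]
tcp_rot: [180.0, -0.0, 101.6]
wrist_force: [0.2, -0.3, 0.4]
opening: 0.0848
```

```bash
python3 -c "
from look import *
blobs('top',.03,.06,.54,.68,.28,.43)
c=blobs('wrist',.031,.06,.5,.65,-.17,.05,300)
blobs('scene',.03,.05,.54,.68,.28,.43)
tgt((570.5,-98.5,188.5,101.5))"
```

```text
top 765 [602.9 347.7] [93. 58.] 86.3 ztop 0.0462
wrist 4864 [570.8 -99. ] [56. 30.] 11.3 ztop 0.045
scene 1393 [604.4 350.3] [90. 56.] 85.4 ztop 0.047
dx -0.0014 dy -0.0004 dz 0.1022 roll 0.0022  dist 1
```

Request:
drive_tool(
  plan=[
    {"dx": -0.0015,"dy": 0,"dz": 0.04,"roll": 0.003,"hand": 0.085},
    {"dx": -0.0015,"dy": 0,"dz": 0.08,"roll": 0.003,"hand": 0.085},
    {"dx": -0.0015,"dy": 0,"dz": 0.102,"roll": 0.003,"hand": 0.085},
    {"dx": -0.0015,"dy": 0,"dz": 0.102,"roll": 0.003,"hand": 0.07},
    {"dx": -0.0015,"dy": 0,"dz": 0.102,"roll": 0.003,"hand": 0.05},
    {"dx": -0.0015,"dy": 0,"dz": 0.102,"roll": 0.003,"hand": 0.05},
    {"dx": -0.0015,"dy": 0,"dz": 0.102,"roll": 0.003,"hand": 0.05},
    {"dx": -0.0015,"dy": 0,"dz": 0.102,"roll": 0.003,"hand": 0.05},
    {"dx": -0.0015,"dy": 0,"dz": 0.102,"roll": 0.003,"hand": 0.05},
    {"dx": -0.0015,"dy": 0,"dz": 0.102,"roll": 0.003,"hand": 0.05},
    {"dx": -0.0015,"dy": 0,"dz": 0.102,"roll": 0.003,"hand": 0.05},
    {"dx": -0.0015,"dy": 0,"dz": 0.09,"roll": 0.003,"hand": 0.05},
    {"dx": -0.0015,"dy": 0,"dz": 0.06,"roll": 0.003,"hand": 0.05},
    {"dx": -0.0015,"dy": 0,"dz": 0.02,"roll": 0.003,"hand": 0.05},
    {"dx": -0.0015,"dy": 0,"dz": 0.0,"roll": 0.003,"hand": 0.05},
    {"dx": -0.0015,"dy": 0,"dz": 0.0,"roll": 0.003,"hand": 0.05},
  ],
)

```text
time: 16.42
ee_pos: [0.5715, -0.0999, 0.2971]
tcp_rot: [179.6, 0.2, 101.3]
wrist_force: [0.0, 0.1, -0.8]
opening: 0.0552
```

```bash
python3 -c "
from look import *
tgt((604,332,290,86))"
```

```text
dx 0.4171 dy 0.1168 dz 0.0071 roll 0.2677  dist 433
```

Request:
drive_tool(
  plan=[
    {"dx": 0.4171,"dy": 0.1168,"dz": 0,"roll": 0.268,"hand": 0.05},
    {"dx": 0.4171,"dy": 0.1168,"dz": 0,"roll": 0.268,"hand": 0.05},
    {"dx": 0.4171,"dy": 0.1168,"dz": 0,"roll": 0.268,"hand": 0.05},
    {"dx": 0.4171,"dy": 0.1168,"dz": 0,"roll": 0.268,"hand": 0.05},
    {"dx": 0.4171,"dy": 0.1168,"dz": 0,"roll": 0.268,"hand": 0.05},
    {"dx": 0.4171,"dy": 0.1168,"dz": 0,"roll": 0.268,"hand": 0.05},
    {"dx": 0.4171,"dy": 0.1168,"dz": 0,"roll": 0.268,"hand": 0.05},
    {"dx": 0.4171,"dy": 0.1168,"dz": 0,"roll": 0.268,"hand": 0.05},
    {"dx": 0.4171,"dy": 0.1168,"dz": 0,"roll": 0.268,"hand": 0.05},
    {"dx": 0.4171,"dy": 0.1168,"dz": 0,"roll": 0.268,"hand": 0.05},
    {"dx": 0.4171,"dy": 0.1168,"dz": 0,"roll": 0.268,"hand": 0.05},
    {"dx": 0.4171,"dy": 0.1168,"dz": 0,"roll": 0.268,"hand": 0.05},
    {"dx": 0.4171,"dy": 0.1168,"dz": 0.025,"roll": 0.268,"hand": 0.05},
    {"dx": 0.4171,"dy": 0.1168,"dz": 0.05,"roll": 0.268,"hand": 0.05},
    {"dx": 0.4171,"dy": 0.1168,"dz": 0.065,"roll": 0.268,"hand": 0.05},
    {"dx": 0.4171,"dy": 0.1168,"dz": 0.072,"roll": 0.268,"hand": 0.05},
    {"dx": 0.4171,"dy": 0.1168,"dz": 0.072,"roll": 0.268,"hand": 0.05},
  ],
)

```text
time: 17.83
ee_pos: [0.6028, 0.3319, 0.2176]
tcp_rot: [-179.9, 0.0, 86.0]
wrist_force: [0.0, -0.7, -1.3]
opening: 0.0551
```

```bash
python3 -c "
from look import *
blobs('scene',.058,.074,.56,.65,.28,.43)
blobs('scene',.03,.05,.54,.68,.28,.43)
tgt((603.8,332,215,86))"
```

```text
scene 549 [602.3 332.7] [30. 83.] 83.6 ztop 0.0736
scene 966 [605.3 363.2] [68. 56.] 85.5 ztop 0.0468
dx 0.0002 dy 0.0005 dz 0.0041 roll -0.0005  dist 1
```

Request:
drive_tool(
  plan=[
    {"dx": 0,"dy": 0.0005,"dz": 0.003,"roll": 0,"hand": 0.05},
    {"dx": 0,"dy": 0.0005,"dz": 0.003,"roll": 0,"hand": 0.07},
    {"dx": 0,"dy": 0.0005,"dz": 0.003,"roll": 0,"hand": 0.085},
    {"dx": 0,"dy": 0.0005,"dz": 0.003,"roll": 0,"hand": 0.085},
    {"dx": 0,"dy": 0.0005,"dz": 0.003,"roll": 0,"hand": 0.085},
    {"dx": 0,"dy": 0.0005,"dz": -0.03,"roll": 0,"hand": 0.085},
    {"dx": 0,"dy": 0.0005,"dz": -0.07,"roll": 0,"hand": 0.085},
    {"dx": 0,"dy": 0.0005,"dz": -0.1,"roll": 0,"hand": 0.085},
    {"dx": 0,"dy": -0.05,"dz": -0.1,"roll": 0.3,"hand": 0.085},
    {"dx": 0,"dy": -0.08,"dz": -0.1,"roll": 0.3,"hand": 0.085},
  ],
)

```text
time: 18.77
ee_pos: [0.5246, 0.3383, 0.3212]
tcp_rot: [179.8, -0.2, 71.3]
wrist_force: [-0.6, 0.9, -0.6]
opening: 0.0845
```

```bash
python3 -c "
from look import *
blobs('top',.058,.09,.56,.65,.28,.43)
blobs('top',.03,.09,.56,.65,.28,.43)
blobs('scene',.045,.075,.38,.52,.28,.4)
c=blobs('top',.045,.075,.38,.52,.28,.4); save(c,'t2.png')
blobs('top',.009,.03,.49,.71,-.18,.18)
tgt((445.5,341,300,-10))"
```

```text
top 209 [603.3 331.1] [28. 57.] 84.9 ztop 0.0712
top 414 [602.4 327.8] [53. 58.] 85.7 ztop 0.0708
scene 183 [445.3 341.5] [18. 23.] 79.3 ztop 0.0697
top 589 [575.  105.4] [86. 47.] 79.9 ztop 0.0223
top 597 [ 573.5 -118. ] [47. 86.] 10.3 ztop 0.0223
top 599 [564.6  -9.5] [85. 47.] 89.7 ztop 0.0223
dx -0.0215 dy -0.0750 dz 0.0192 roll 1.4270  dist 78
```

View pics/t2.png

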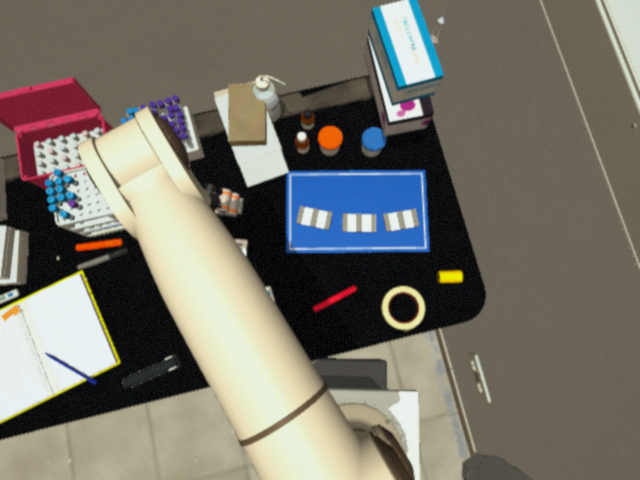

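Top view: the three holders on the mat are bare at (315,217), (360,222) and (401,219). Rolls are in the rack at about (230,202); the arm hides part of it. The clouds give a roll saddled with its top at 71 mm.

Request:
drive_tool(
  plan=[
    {"dx": -0.0215,"dy": -0.075,"dz": 0.02,"roll": 1.427,"hand": 0.085},
    {"dx": -0.0215,"dy": -0.075,"dz": 0.02,"roll": 1.427,"hand": 0.085},
    {"dx": -0.0215,"dy": -0.075,"dz": 0.02,"roll": 1.427,"hand": 0.085},
    {"dx": -0.0215,"dy": -0.075,"dz": 0.02,"roll": 1.427,"hand": 0.085},
    {"dx": -0.0215,"dy": -0.075,"dz": 0.02,"roll": 1.427,"hand": 0.085},
    {"dx": -0.0215,"dy": -0.075,"dz": 0.02,"roll": 1.427,"hand": 0.085},
    {"dx": -0.0215,"dy": -0.075,"dz": 0.02,"roll": 1.427,"hand": 0.085},
    {"dx": -0.0215,"dy": -0.075,"dz": 0.02,"roll": 1.427,"hand": 0.085},
    {"dx": -0.0215,"dy": -0.075,"dz": 0.02,"roll": 1.427,"hand": 0.085},
    {"dx": -0.0215,"dy": -0.075,"dz": 0.02,"roll": 1.427,"hand": 0.085},
    {"dx": -0.0215,"dy": -0.075,"dz": 0.02,"roll": 1.427,"hand": 0.085},
    {"dx": -0.0215,"dy": -0.075,"dz": 0.02,"roll": 1.427,"hand": 0.085},
    {"dx": -0.0215,"dy": -0.075,"dz": 0.02,"roll": 1.427,"hand": 0.085},
    {"dx": -0.0215,"dy": -0.075,"dz": 0.02,"roll": 1.427,"hand": 0.085},
  ],
)

```text
time: 20.18
ee_pos: [0.5147, 0.1552, 0.2959]
tcp_rot: [-170.6, 1.8, 15.0]
wrist_force: [0.7, -0.3, 0.3]
opening: 0.085
```

```bash
python3 -c "
from look import *
c=blobs('wrist',.055,.075,.38,.52,.28,.4); save(c,'w4.png'); print(-c['R'].T@c['t'])
tgt((445.5,341,207,-10))"
```

```text
wrist 1327 [446.8 340.2] [16. 24.] 78.7 ztop 0.0675
[0.58142692 0.17779744 0.26342543]
dx -0.0192 dy -0.1997 dz 0.0889 roll 0.4316  dist 201
```

View pics/w4.png

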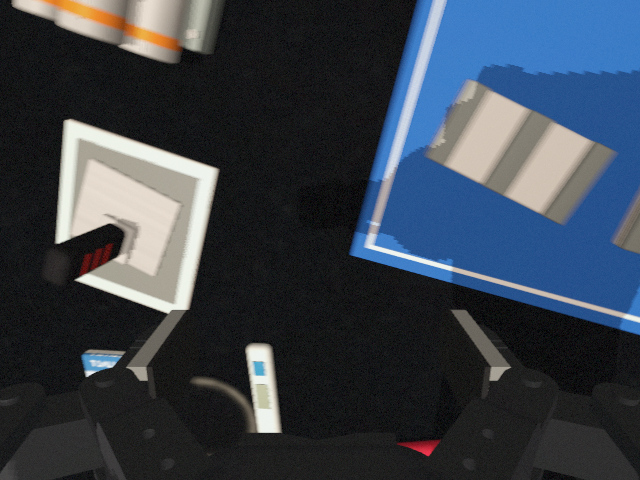

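```bash
python3 -c "
from look import *
o=bot.get_obs();print(o['q'],o['qd'],o['ee_pos'],o['tcp_rot'])"
```

```text
[ 14.59182442   3.49635355  -3.69687719  84.63025103   9.35119182
 179.86098807] [ 2.59981407  0.4687859   0.54273713 -0.01788009  0.29085141  0.04044571] [0.51487971 0.15277543 0.29588376] [-170.64446843    1.80088915   14.72905678]
```

The wrist roll ran into its limit (q6 = 180°), because this arm has yaw = q1 + 180 − q6. I turn back and use the other half-turn, yaw 170.

Request:
drive_tool(
  plan=[
    {"dx": 0,"dy": 0,"dz": 0,"roll": -1.57,"hand": 0.085},
    {"dx": 0,"dy": 0,"dz": 0,"roll": -1.57,"hand": 0.085},
    {"dx": 0,"dy": 0,"dz": 0,"roll": -1.57,"hand": 0.085},
    {"dx": 0,"dy": 0,"dz": 0,"roll": -1.57,"hand": 0.085},
    {"dx": 0,"dy": 0,"dz": 0,"roll": -1.57,"hand": 0.085},
    {"dx": 0,"dy": 0,"dz": 0,"roll": -1.57,"hand": 0.085},
    {"dx": 0,"dy": 0,"dz": 0,"roll": -1.57,"hand": 0.085},
    {"dx": 0,"dy": 0,"dz": 0,"roll": -1.57,"hand": 0.085},
    {"dx": 0,"dy": 0,"dz": 0,"roll": -1.57,"hand": 0.085},
    {"dx": 0,"dy": 0,"dz": 0,"roll": -1.57,"hand": 0.085},
    {"dx": 0,"dy": 0,"dz": 0,"roll": -1.57,"hand": 0.085},
    {"dx": 0,"dy": 0,"dz": 0,"roll": -1.57,"hand": 0.085},
    {"dx": 0,"dy": 0,"dz": 0,"roll": -1.57,"hand": 0.085},
    {"dx": 0,"dy": 0,"dz": 0,"roll": -1.57,"hand": 0.085},
  ],
)

```text
time: 21.4
ee_pos: [0.5143, 0.1563, 0.296]
tcp_rot: [-178.2, -9.4, 104.9]
wrist_force: [0.2, -1.1, -0.4]
opening: 0.0849
```

```bash
python3 -c "
from look import *
o=bot.get_obs();print(o['q'],o['ee_pos'],o['tcp_rot'])
tgt((446,341,300,170))"
```

```text
[14.96216358  3.54263352 -3.64188972 84.60703936  9.41432129 89.7391033 ] [0.51431911 0.15634274 0.29595741] [-178.22722864   -9.41784694  104.92949178]
dx 0.1960 dy -0.0184 dz -0.0040 roll -1.1357  dist 197
```

The commanded pose has taken on a 9.4° sideways tilt (q5 = 9.4) from the limit. Hitting the opposite roll limit should undo it symmetrically, so I turn to q6 = −180 and over-command in small steps.

Request:
drive_tool(
  plan=[
    {"dx": 0,"dy": 0,"dz": 0,"roll": -0.4,"hand": 0.085},
    {"dx": 0,"dy": 0,"dz": 0,"roll": -0.8,"hand": 0.085},
    {"dx": 0,"dy": 0,"dz": 0,"roll": -1.2,"hand": 0.085},
    {"dx": 0,"dy": 0,"dz": 0,"roll": -1.6,"hand": 0.085},
    {"dx": 0,"dy": 0,"dz": 0,"roll": -2.0,"hand": 0.085},
    {"dx": 0,"dy": 0,"dz": 0,"roll": -2.4,"hand": 0.085},
    {"dx": 0,"dy": 0,"dz": 0,"roll": -2.4,"hand": 0.085},
    {"dx": 0,"dy": 0,"dz": 0,"roll": -2.4,"hand": 0.085},
    {"dx": 0,"dy": 0,"dz": 0,"roll": -2.4,"hand": 0.085},
    {"dx": 0,"dy": 0,"dz": 0,"roll": -2.4,"hand": 0.085},
    {"dx": 0,"dy": 0,"dz": 0,"roll": -2.4,"hand": 0.085},
    {"dx": 0,"dy": 0,"dz": 0,"roll": -2.4,"hand": 0.085},
    {"dx": 0,"dy": 0,"dz": 0,"roll": -2.4,"hand": 0.085},
    {"dx": 0,"dy": 0,"dz": 0,"roll": -2.4,"hand": 0.085},
    {"dx": 0,"dy": 0,"dz": 0,"roll": -2.4,"hand": 0.085},
    {"dx": 0,"dy": 0,"dz": 0,"roll": -2.4,"hand": 0.085},
    {"dx": 0,"dy": 0,"dz": 0,"roll": -2.4,"hand": 0.085},
    {"dx": 0,"dy": 0,"dz": 0,"roll": -2.4,"hand": 0.085},
    {"dx": 0,"dy": 0,"dz": 0,"roll": -2.4,"hand": 0.085},
    {"dx": 0,"dy": 0,"dz": 0,"roll": -2.4,"hand": 0.085},
  ],
)

```text
time: 23.07
ee_pos: [0.514, 0.1564, 0.2959]
tcp_rot: [172.3, 5.7, -117.8]
wrist_force: [0.0, 0.2, -0.2]
opening: 0.0852
```

Request:
drive_tool(
  plan=[
    {"dx": 0,"dy": 0,"dz": 0,"roll": -0.4,"hand": 0.085},
    {"dx": 0,"dy": 0,"dz": 0,"roll": -0.8,"hand": 0.085},
    {"dx": 0,"dy": 0,"dz": 0,"roll": -1.2,"hand": 0.085},
    {"dx": 0,"dy": 0,"dz": 0,"roll": -1.6,"hand": 0.085},
    {"dx": 0,"dy": 0,"dz": 0,"roll": -2.0,"hand": 0.085},
    {"dx": 0,"dy": 0,"dz": 0,"roll": -2.4,"hand": 0.085},
    {"dx": 0,"dy": 0,"dz": 0,"roll": -2.5,"hand": 0.085},
    {"dx": 0,"dy": 0,"dz": 0,"roll": -2.5,"hand": 0.085},
    {"dx": 0,"dy": 0,"dz": 0,"roll": -2.5,"hand": 0.085},
    {"dx": 0,"dy": 0,"dz": 0,"roll": -2.5,"hand": 0.085},
    {"dx": 0,"dy": 0,"dz": 0,"roll": -2.5,"hand": 0.085},
    {"dx": 0,"dy": 0,"dz": 0,"roll": -2.5,"hand": 0.085},
    {"dx": 0,"dy": 0,"dz": 0,"roll": -2.5,"hand": 0.085},
    {"dx": 0,"dy": 0,"dz": 0,"roll": -2.5,"hand": 0.085},
    {"dx": 0,"dy": 0,"dz": 0,"roll": -2.5,"hand": 0.085},
    {"dx": 0,"dy": 0,"dz": 0,"roll": -2.5,"hand": 0.085},
    {"dx": 0,"dy": 0,"dz": 0,"roll": -2.5,"hand": 0.085},
    {"dx": 0,"dy": 0,"dz": 0,"roll": -2.5,"hand": 0.085},
    {"dx": 0,"dy": 0,"dz": 0,"roll": -2.5,"hand": 0.085},
    {"dx": 0,"dy": 0,"dz": 0,"roll": -2.5,"hand": 0.085},
  ],
)

```text
time: 24.73
ee_pos: [0.4962, 0.2003, 0.2964]
tcp_rot: [-172.4, 0.3, 20.1]
wrist_force: [0.5, 1.4, 0.7]
opening: 0.0849
```

```bash
python3 -c "
from look import *
o=bot.get_obs();print(o['q'],o['ee_pos'],o['tcp_rot'])"
```

```text
[  20.40449426    2.29738724   -4.81538919   83.16073052    7.57871072
 -179.65361073] [0.49620666 0.20028598 0.29642305] [-172.42306525    0.31918638   20.06112555]
```

Request:
drive_tool(
  plan=[
    {"dx": 0,"dy": 0,"dz": 0,"roll": -0.68,"hand": 0.085},
    {"dx": 0,"dy": 0,"dz": 0,"roll": -0.68,"hand": 0.085},
    {"dx": 0,"dy": 0,"dz": 0,"roll": -0.68,"hand": 0.085},
    {"dx": 0,"dy": 0,"dz": 0,"roll": -0.68,"hand": 0.085},
    {"dx": 0,"dy": 0,"dz": 0,"roll": -0.68,"hand": 0.085},
    {"dx": 0,"dy": 0,"dz": 0,"roll": -0.68,"hand": 0.085},
    {"dx": 0,"dy": 0,"dz": 0,"roll": -0.68,"hand": 0.085},
    {"dx": 0,"dy": 0,"dz": 0,"roll": -0.68,"hand": 0.085},
    {"dx": 0,"dy": 0,"dz": 0,"roll": -0.68,"hand": 0.085},
    {"dx": 0,"dy": 0,"dz": 0,"roll": -0.68,"hand": 0.085},
    {"dx": 0,"dy": 0,"dz": 0,"roll": -0.68,"hand": 0.085},
    {"dx": 0,"dy": 0,"dz": 0,"roll": -0.68,"hand": 0.085},
  ],
)

```text
time: 25.73
ee_pos: [0.3115, 0.3822, 0.2976]
tcp_rot: [-177.9, -4.1, 50.0]
wrist_force: [0.1, 0.1, 1.1]
opening: 0.0853
```

```bash
python3 -c "
from look import *
o=bot.get_obs();print(o['q'],o['ee_pos'],o['tcp_rot'])"
```

```text
[  50.33647649   -6.10314772  -12.8337282    79.17633826    2.11162155
 -179.6652928 ] [0.31153804 0.38217827 0.29759463] [-177.86447973   -4.08067871   50.00114645]
```

Request:
drive_tool(
  plan=[
    {"dx": -0.314,"dy": 0.474,"dz": -0.04,"roll": 1.2,"hand": 0.085},
    {"dx": -0.314,"dy": 0.474,"dz": -0.04,"roll": 1.2,"hand": 0.085},
    {"dx": -0.314,"dy": 0.474,"dz": -0.04,"roll": 1.2,"hand": 0.085},
    {"dx": -0.314,"dy": 0.474,"dz": -0.04,"roll": 1.2,"hand": 0.085},
    {"dx": -0.314,"dy": 0.474,"dz": -0.04,"roll": 1.2,"hand": 0.085},
    {"dx": -0.314,"dy": 0.474,"dz": -0.04,"roll": 1.2,"hand": 0.085},
    {"dx": -0.314,"dy": 0.474,"dz": -0.04,"roll": 1.2,"hand": 0.085},
    {"dx": -0.314,"dy": 0.474,"dz": -0.04,"roll": 1.2,"hand": 0.085},
    {"dx": -0.314,"dy": 0.474,"dz": -0.04,"roll": 1.2,"hand": 0.085},
    {"dx": -0.314,"dy": 0.474,"dz": -0.04,"roll": 1.2,"hand": 0.085},
    {"dx": -0.314,"dy": 0.474,"dz": -0.04,"roll": 1.2,"hand": 0.085},
    {"dx": -0.314,"dy": 0.474,"dz": -0.04,"roll": 1.2,"hand": 0.085},
    {"dx": -0.314,"dy": 0.474,"dz": -0.04,"roll": 1.2,"hand": 0.085},
    {"dx": -0.314,"dy": 0.474,"dz": -0.04,"roll": 1.2,"hand": 0.085},
    {"dx": -0.314,"dy": 0.474,"dz": -0.04,"roll": 1.2,"hand": 0.085},
    {"dx": -0.314,"dy": 0.474,"dz": -0.04,"roll": 1.2,"hand": 0.085},
    {"dx": -0.314,"dy": 0.474,"dz": -0.04,"roll": 1.2,"hand": 0.085},
    {"dx": -0.314,"dy": 0.474,"dz": -0.04,"roll": 1.2,"hand": 0.085},
  ],
)

```text
time: 27.23
ee_pos: [0.478, -0.1556, 0.2981]
tcp_rot: [-175.8, 0.5, -19.1]
wrist_force: [-1.0, -0.7, -0.8]
opening: 0.0849
```

```bash
python3 -c "
from look import *
o=bot.get_obs();print(o['q'],o['ee_pos'],o['tcp_rot'])"
```

```text
[ -18.96876433   -1.99953328   -8.86666946   83.60265353    4.21490284
 -179.83898833] [ 0.47801171 -0.15562787  0.29806409] [-175.7864304     0.48162182  -19.12934619]
```

Request:
drive_tool(
  plan=[
    {"dx": 0,"dy": 0,"dz": 0,"roll": -0.42,"hand": 0.085},
    {"dx": 0,"dy": 0,"dz": 0,"roll": -0.42,"hand": 0.085},
    {"dx": 0,"dy": 0,"dz": 0,"roll": -0.42,"hand": 0.085},
    {"dx": 0,"dy": 0,"dz": 0,"roll": -0.42,"hand": 0.085},
    {"dx": 0,"dy": 0,"dz": 0,"roll": -0.42,"hand": 0.085},
    {"dx": 0,"dy": 0,"dz": 0,"roll": -0.42,"hand": 0.085},
    {"dx": 0,"dy": 0,"dz": 0,"roll": -0.42,"hand": 0.085},
    {"dx": 0,"dy": 0,"dz": 0,"roll": -0.42,"hand": 0.085},
    {"dx": 0,"dy": 0,"dz": 0,"roll": -0.42,"hand": 0.085},
    {"dx": 0,"dy": 0,"dz": 0,"roll": -0.42,"hand": 0.085},
  ],
)

```text
time: 28.07
ee_pos: [0.4758, 0.0224, 0.299]
tcp_rot: [-177.6, -1.3, 2.0]
wrist_force: [-0.2, 0.1, -0.1]
opening: 0.0849
```

```bash
python3 -c "
from look import *
o=bot.get_obs();print(o['q'],o['ee_pos'],o['tcp_rot'])"
```

```text
[   2.1199572    -6.69673784  -13.15294527   82.27211956    2.44496119
 -179.91523235] [0.47575429 0.02237514 0.29903361] [-177.55316148   -1.26805545    2.03524597]
```

Request:
drive_tool(
  plan=[
    {"dx": -0.031,"dy": 0.232,"dz": -0.01,"roll": 0.46,"hand": 0.085},
    {"dx": -0.031,"dy": 0.232,"dz": -0.01,"roll": 0.46,"hand": 0.085},
    {"dx": -0.031,"dy": 0.232,"dz": -0.01,"roll": 0.46,"hand": 0.085},
    {"dx": -0.031,"dy": 0.232,"dz": -0.01,"roll": 0.46,"hand": 0.085},
    {"dx": -0.031,"dy": 0.232,"dz": -0.01,"roll": 0.46,"hand": 0.085},
    {"dx": -0.031,"dy": 0.232,"dz": -0.01,"roll": 0.46,"hand": 0.085},
    {"dx": -0.031,"dy": 0.232,"dz": -0.01,"roll": 0.46,"hand": 0.085},
    {"dx": -0.031,"dy": 0.232,"dz": -0.01,"roll": 0.46,"hand": 0.085},
    {"dx": -0.031,"dy": 0.232,"dz": -0.01,"roll": 0.46,"hand": 0.085},
    {"dx": -0.031,"dy": 0.232,"dz": -0.01,"roll": 0.46,"hand": 0.085},
  ],
)

```text
time: 28.9
ee_pos: [0.456, -0.2048, 0.2982]
tcp_rot: [-177.5, -0.0, -24.8]
wrist_force: [0.3, 0.4, -0.1]
opening: 0.0848
```

Request:
drive_tool(
  plan=[
    {"dx": 0,"dy": 0,"dz": 0,"roll": -0.12,"hand": 0.085},
    {"dx": 0,"dy": 0,"dz": 0,"roll": -0.24,"hand": 0.085},
  ],
)

```text
time: 29.07
ee_pos: [0.4738, -0.1482, 0.2984]
tcp_rot: [179.9, -0.5, -17.4]
wrist_force: [0.1, 0.7, -0.5]
opening: 0.0852
```

```bash
python3 -c "
from look import *
o=bot.get_obs();print(o['q'],o['qd'],o['ee_pos'],o['tcp_rot'])"
```

```text
[-1.73421113e+01 -3.43510686e+00 -1.01766351e+01  8.27817735e+01
 -1.27798182e-01 -1.79940308e+02] [ 36.3059812   -5.1924703   -4.89525019  -1.22477189 -14.99622607
  -0.05507265] [ 0.47376828 -0.14820524  0.29840252] [179.87269853  -0.47683111 -17.40180557]
```

Request:
drive_tool(
  plan=[
    {"dx": -0.173,"dy": -0.458,"dz": 0,"roll": 1.6,"hand": 0.085},
    {"dx": -0.173,"dy": -0.458,"dz": 0,"roll": 1.6,"hand": 0.085},
    {"dx": -0.173,"dy": -0.458,"dz": 0,"roll": 1.6,"hand": 0.085},
    {"dx": -0.173,"dy": -0.458,"dz": 0,"roll": 1.6,"hand": 0.085},
    {"dx": -0.173,"dy": -0.458,"dz": 0,"roll": 1.6,"hand": 0.085},
    {"dx": -0.173,"dy": -0.458,"dz": 0,"roll": 1.6,"hand": 0.085},
    {"dx": -0.173,"dy": -0.458,"dz": 0,"roll": 1.6,"hand": 0.085},
    {"dx": -0.173,"dy": -0.458,"dz": 0,"roll": 1.6,"hand": 0.085},
    {"dx": -0.173,"dy": -0.458,"dz": 0,"roll": 1.6,"hand": 0.085},
    {"dx": -0.173,"dy": -0.458,"dz": 0,"roll": 1.6,"hand": 0.085},
    {"dx": -0.173,"dy": -0.458,"dz": 0,"roll": 1.6,"hand": 0.085},
    {"dx": -0.173,"dy": -0.458,"dz": 0,"roll": 1.6,"hand": 0.085},
    {"dx": -0.173,"dy": -0.458,"dz": 0,"roll": 1.6,"hand": 0.085},
    {"dx": -0.173,"dy": -0.458,"dz": 0,"roll": 1.6,"hand": 0.085},
    {"dx": -0.173,"dy": -0.458,"dz": 0,"roll": 1.6,"hand": 0.085},
    {"dx": -0.173,"dy": -0.458,"dz": 0,"roll": 1.6,"hand": 0.085},
  ],
)

```text
time: 30.4
ee_pos: [0.4455, 0.3412, 0.296]
tcp_rot: [-179.6, -0.1, -109.1]
wrist_force: [0.4, -0.6, -0.4]
opening: 0.0851
```

```bash
python3 -c "
from look import *
o=bot.get_obs();print(o['q'],o['ee_pos'],o['tcp_rot'])
tgt((446,341,300,169.5))"
```

```text
[ 37.52992719   5.60477617  -1.26199092  82.9837689   -0.41346842
 -33.36605509] [0.44545609 0.34116478 0.29600819] [-1.79572478e+02 -1.02570877e-01 -1.09104940e+02]
dx -0.0000 dy -0.0006 dz -0.0040 roll 1.4206  dist 1
```

Tilt is now down to 0.4°. Turning to the lifter's yaw.

Request:
drive_tool(
  plan=[
    {"dx": 0,"dy": 0,"dz": 0,"roll": 1.42,"hand": 0.06},
    {"dx": 0,"dy": 0,"dz": 0,"roll": 1.42,"hand": 0.06},
    {"dx": 0,"dy": 0,"dz": 0,"roll": 1.42,"hand": 0.06},
    {"dx": 0,"dy": 0,"dz": 0,"roll": 1.42,"hand": 0.06},
    {"dx": 0,"dy": 0,"dz": 0,"roll": 1.42,"hand": 0.06},
    {"dx": 0,"dy": 0,"dz": 0,"roll": 1.42,"hand": 0.06},
    {"dx": 0,"dy": 0,"dz": 0,"roll": 1.42,"hand": 0.06},
    {"dx": 0,"dy": 0,"dz": 0,"roll": 1.42,"hand": 0.06},
    {"dx": 0,"dy": 0,"dz": 0,"roll": 1.42,"hand": 0.06},
    {"dx": 0,"dy": 0,"dz": 0,"roll": 1.42,"hand": 0.06},
    {"dx": 0,"dy": 0,"dz": 0,"roll": 1.42,"hand": 0.06},
    {"dx": 0,"dy": 0,"dz": 0,"roll": 1.42,"hand": 0.06},
    {"dx": 0,"dy": 0,"dz": 0,"roll": 1.42,"hand": 0.06},
    {"dx": 0,"dy": 0,"dz": 0,"roll": 1.42,"hand": 0.06},
  ],
)

```text
time: 31.57
ee_pos: [0.4464, 0.3393, 0.2965]
tcp_rot: [-179.9, 0.4, 169.6]
wrist_force: [0.1, -0.0, 0.1]
opening: 0.0602
```

```bash
python3 -c "
from look import *
c=blobs('wrist',.058,.08,.38,.52,.28,.4)
blobs('scene',.045,.075,.38,.52,.28,.4)
# blade angle: bright pinkish pixels near z 6.5mm
P=cloud(c);f=c['frame'];hsv=cv2.cvtColor(f,cv2.COLOR_RGB2HSV)
save(c,'w5.png'); print(-c['R'].T@c['t'],bot.get_obs()['tcp_rot'])
tgt((446,341,207,169.5))"
```

```text
wrist 1349 [445.6 342. ] [16. 24.] 79.6 ztop 0.0674
scene 178 [445.5 341.1] [18. 24.] 81.6 ztop 0.0699
[0.3777532  0.35160339 0.26521703] [-179.85905834    0.43518935  169.56485247]
dx 0.0008 dy 0.0016 dz 0.0894 roll 0.0011  dist 2
```

View pics/w5.png

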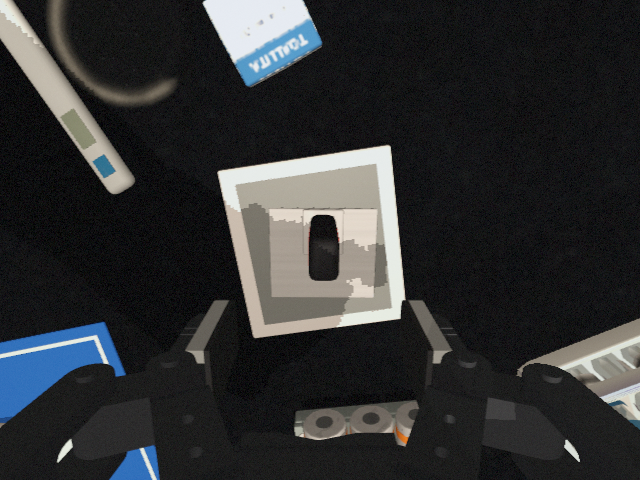

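The blade is square in the wrist view, with the grip at (323,247) between the fingers. Descending and gripping.

Request:
drive_tool(
  plan=[
    {"dx": 0.001,"dy": 0.002,"dz": 0.03,"roll": 0,"hand": 0.05},
    {"dx": 0.001,"dy": 0.002,"dz": 0.06,"roll": 0,"hand": 0.045},
    {"dx": 0.001,"dy": 0.002,"dz": 0.085,"roll": 0,"hand": 0.04},
    {"dx": 0.001,"dy": 0.002,"dz": 0.089,"roll": 0,"hand": 0.035},
    {"dx": 0.001,"dy": 0.002,"dz": 0.089,"roll": 0,"hand": 0.03},
    {"dx": 0.001,"dy": 0.002,"dz": 0.089,"roll": 0,"hand": 0.025},
    {"dx": 0.001,"dy": 0.002,"dz": 0.089,"roll": 0,"hand": 0.02},
    {"dx": 0.001,"dy": 0.002,"dz": 0.089,"roll": 0,"hand": 0.01},
    {"dx": 0.001,"dy": 0.002,"dz": 0.089,"roll": 0,"hand": 0.01},
    {"dx": 0.001,"dy": 0.002,"dz": 0.089,"roll": 0,"hand": 0.01},
    {"dx": 0.001,"dy": 0.002,"dz": 0.089,"roll": 0,"hand": 0.01},
    {"dx": 0.001,"dy": 0.002,"dz": 0.089,"roll": 0,"hand": 0.01},
  ],
  force=70,
)

```text
time: 32.67
ee_pos: [0.4473, 0.3415, 0.2095]
tcp_rot: [-180.0, 0.6, 169.4]
wrist_force: [-0.4, -0.8, 6.4]
opening: 0.0149
```

Request:
drive_tool(
  plan=[
    {"dx": 0,"dy": 0,"dz": -0.01,"roll": 0,"hand": 0.01},
    {"dx": 0,"dy": 0,"dz": -0.03,"roll": 0,"hand": 0.01},
    {"dx": 0,"dy": 0,"dz": -0.07,"roll": 0,"hand": 0.01},
    {"dx": 0,"dy": 0,"dz": -0.1,"roll": 0,"hand": 0.01},
    {"dx": 0,"dy": 0,"dz": -0.1,"roll": 0,"hand": 0.01},
    {"dx": 0,"dy": 0,"dz": -0.1,"roll": 0,"hand": 0.01},
  ],
)

```text
time: 33.17
ee_pos: [0.4464, 0.3418, 0.3102]
tcp_rot: [179.9, 0.6, 169.4]
wrist_force: [-0.6, -0.1, -2.3]
opening: 0.015
```

```bash
python3 -c "
from look import *
print(bot.get_obs()['tcp_rot'],bot.get_obs()['ee_pos'])
c=cam('wrist');save(c,'w6.png')
P=cloud(c)
# print holders
blobs('scene',.009,.03,.49,.71,-.18,.18)
blobs('top',.009,.03,.49,.71,-.18,.18)
import numpy as np
np.savez('w6.npz',**c)
"
```

```text
[179.94960646   0.60179257 169.41024797] [0.4463518  0.34180019 0.3101559 ]
scene 488 [ 574.4 -119. ] [47. 92.] 11.0 ztop 0.023
scene 567 [564.6 -10.6] [93. 45.] 89.2 ztop 0.0233
scene 705 [576.1 105.9] [91. 47.] 79.8 ztop 0.0234
top 587 [574.9 105.7] [86. 47.] 79.5 ztop 0.0225
top 599 [ 573.5 -118.3] [47. 87.] 10.9 ztop 0.0223
top 598 [564.5  -9.8] [47. 86.] 0.0 ztop 0.0225
```

View pics/w6.png

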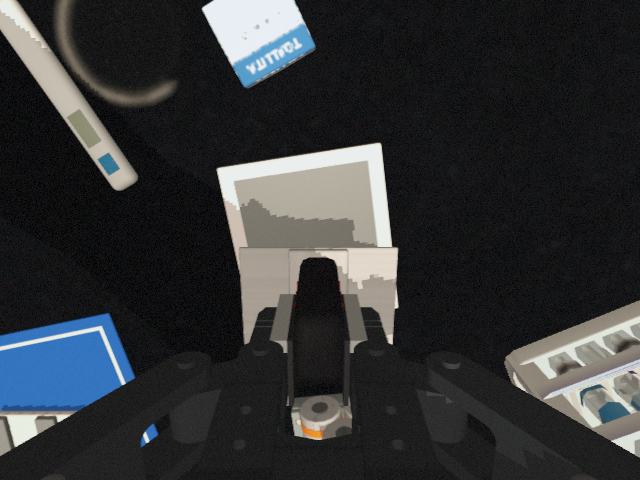

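The lifter is held, and the blade's rear edge shows at row 248. I measure the blade in the hand and compute the flip path.

```bash
cat > flip.py <<'E'
from h import *
def path(s=39.5,zc=203.0,front=47.0,th=(0,6,12,18,25,32,39,46,53,60,67,74,81,88)):
    """(u,ztcp) of TCP in holder frame"""
    o=[]
    for t in np.radians(th):
        c,n=np.cos(t),np.sin(t)
        if t<np.arctan(6.5/10): T=(13-(s-10)*c+6.5*n,2+(s-10)*n+6.5*c)
        else: T=(24.93-s*c,2+s*n)
        o.append((T[0]-front,T[1]+zc))
    return np.array(o)
E
python3 - <<'E'
from flip import *
c=dict(np.load('w6.npz'));P=cloud(c)
tcp=np.array([446.35,341.8,310.16]);yaw=np.radians(-10.6)
ex=np.array([np.cos(yaw),np.sin(yaw)]);ey=np.array([-np.sin(yaw),np.cos(yaw)])
for box in [(245,290,250,300),(348,395,250,300),(245,395,247,260)]:
    u0,u1,v0,v1=box
    q=P[v0:v1,u0:u1].reshape(-1,3)*1000;q=q[(q[:,2]>80)&(q[:,2]<130)]
    d=q[:,:2]-tcp[:2]; print(len(q),"z",q[:,2].mean(),"lx",np.percentile(d@ex,[0.5,50]),"ly",np.percentile(d@ey,[.5,99.5]))
    A=np.c_[d@ex,d@ey,np.ones(len(d))];print(np.linalg.lstsq(A,q[:,2],rcond=None)[0])
print(path().round(1))
cx=np.array([575.2,105.7]);f=np.radians(-10.4);D=np.array([np.cos(f),np.sin(f)])
for u,z in((-92,300),(-92,209.5)):
    p=cx+D*u; print(p); tgt((*p,z,169.6))
E
```

```text
2182 z 107.15545497080981 lx [-14.87691742  -3.7416715 ] ly [-32.79438793 -12.44095763]
[-8.07822264e-03  1.95199976e-02  1.07572590e+02]
2276 z 107.14075274263605 lx [-15.01001785  -3.73225292] ly [13.07502955 34.32924935]
[-7.64710424e-03 -1.18895122e-02  1.07398356e+02]
1947 z 108.32773136463861 lx [-16.19132023 -13.9548975 ] ly [-31.83659862  33.39768254]
[-9.78624123e-02 -2.60292702e-03  1.06979057e+02]
[[-63.5 211.5]
 [-62.7 214.5]
 [-61.5 217.5]
 [-60.  220.3]
 [-58.  223.4]
 [-55.6 226.1]
 [-52.8 229.9]
 [-49.5 233.4]
 [-45.8 236.5]
 [-41.8 239.2]
 [-37.5 241.4]
 [-33.  243. ]
 [-28.2 244. ]
 [-23.4 244.5]]
[484.71142469 122.30776136]
dx -0.0785 dy -0.2082 dz 0.0061 roll -0.0033  dist 222
[484.71142469 122.30776136]
dx -0.0785 dy -0.2082 dz 0.0966 roll -0.0033  dist 222
```

Request:
drive_tool(
  plan=[
    {"dx": -0.0785,"dy": -0.208,"dz": 0,"roll": -0.003,"hand": 0.01},
    {"dx": -0.0785,"dy": -0.208,"dz": 0,"roll": -0.003,"hand": 0.01},
    {"dx": -0.0785,"dy": -0.208,"dz": 0,"roll": -0.003,"hand": 0.01},
    {"dx": -0.0785,"dy": -0.208,"dz": 0,"roll": -0.003,"hand": 0.01},
    {"dx": -0.0785,"dy": -0.208,"dz": 0,"roll": -0.003,"hand": 0.01},
    {"dx": -0.0785,"dy": -0.208,"dz": 0,"roll": -0.003,"hand": 0.01},
    {"dx": -0.0785,"dy": -0.208,"dz": 0,"roll": -0.003,"hand": 0.01},
    {"dx": -0.0785,"dy": -0.208,"dz": 0.03,"roll": -0.003,"hand": 0.01},
    {"dx": -0.0785,"dy": -0.208,"dz": 0.06,"roll": -0.003,"hand": 0.01},
    {"dx": -0.0785,"dy": -0.208,"dz": 0.085,"roll": -0.003,"hand": 0.01},
    {"dx": -0.0785,"dy": -0.208,"dz": 0.0965,"roll": -0.003,"hand": 0.01},
    {"dx": -0.0785,"dy": -0.208,"dz": 0.0965,"roll": -0.003,"hand": 0.01},
    {"dx": -0.0785,"dy": -0.208,"dz": 0.0965,"roll": -0.003,"hand": 0.01},
  ],
)

```text
time: 34.4
ee_pos: [0.4853, 0.1227, 0.2113]
tcp_rot: [-179.8, 0.3, 169.6]
wrist_force: [-0.3, -0.3, -0.2]
opening: 0.0148
```

```bash
cat >> flip.py <<'E'
def rel(cx,phi,zins=209.5,s=39.5,push=(0,)):
    f=np.radians(phi);D=np.array([np.cos(f),np.sin(f)])
    L=[(-80,zins),(-72,zins),(-64,zins)]+[tuple(r) for r in path(s)]+[(-17,245),(-8,245.5),(0,245.5)]
    o=bot.get_obs();p=np.array(o["ee_pos"])*1000;a=np.radians(o["tcp_rot"][2])
    X=np.array([np.cos(a),np.sin(a)]);Y=np.array([np.sin(a),-np.cos(a)])
    print(p.round(1),o["tcp_rot"].round(2),"roll",round(np.radians((o["tcp_rot"][2]-(phi+180)+180)%360-180),4))
    for u,z in L:
        d=np.array(cx)+D*u-p[:2]; print("u %.1f dx %.4f dy %.4f dz %.4f"%(u,X@d/1000,Y@d/1000,(p[2]-z)/1000))
E
python3 -c "
from look import *
from flip import rel
blobs('scene',.009,.03,.535,.71,.03,.18)
rel((575.2,105.7),-10.4)"
```

```text
scene 79 [565.2  33.1] [45.  7.] 1.8 ztop 0.0236
scene 703 [575.5 105.7] [92. 46.] 79.4 ztop 0.0233
[485.6 122.7 212. ] [-179.86    0.42  169.61] roll 0.0001
u -80.0 dx -0.0112 dy -0.0006 dz 0.0025
u -72.0 dx -0.0192 dy -0.0006 dz 0.0025
u -64.0 dx -0.0272 dy -0.0006 dz 0.0025
u -63.5 dx -0.0277 dy -0.0006 dz 0.0005
u -62.7 dx -0.0285 dy -0.0006 dz -0.0025
u -61.5 dx -0.0297 dy -0.0006 dz -0.0054
u -60.0 dx -0.0311 dy -0.0006 dz -0.0082
u -58.0 dx -0.0332 dy -0.0006 dz -0.0113
u -55.6 dx -0.0356 dy -0.0006 dz -0.0141
u -52.8 dx -0.0384 dy -0.0006 dz -0.0178
u -49.5 dx -0.0417 dy -0.0006 dz -0.0214
u -45.8 dx -0.0453 dy -0.0006 dz -0.0245
u -41.8 dx -0.0494 dy -0.0006 dz -0.0272
u -37.5 dx -0.0537 dy -0.0006 dz -0.0293
u -33.0 dx -0.0582 dy -0.0006 dz -0.0309
u -28.2 dx -0.0629 dy -0.0006 dz -0.0320
u -23.4 dx -0.0677 dy -0.0006 dz -0.0324
u -17.0 dx -0.0742 dy -0.0006 dz -0.0330
u -8.0 dx -0.0832 dy -0.0006 dz -0.0335
u 0.0 dx -0.0912 dy -0.0006 dz -0.0335
```

Request:
drive_tool(
  plan=[
    {"dx": -0.002,"dy": -0.0006,"dz": 0.0023,"roll": 0,"hand": 0.01},
    {"dx": -0.0112,"dy": -0.0006,"dz": 0.0023,"roll": 0,"hand": 0.01},
    {"dx": -0.0192,"dy": -0.0006,"dz": 0.0023,"roll": 0,"hand": 0.01},
    {"dx": -0.0272,"dy": -0.0006,"dz": 0.0023,"roll": 0,"hand": 0.01},
    {"dx": -0.0272,"dy": -0.0006,"dz": 0.0023,"roll": 0,"hand": 0.01},
  ],
)

```text
time: 34.87
ee_pos: [0.5139, 0.1164, 0.2099]
tcp_rot: [-179.9, 0.5, 169.5]
wrist_force: [0.0, 0.4, -1.5]
opening: 0.0148
```

```bash
python3 -c "
from look import *
from flip import rel
c=blobs('scene',.011,.03,.55,.71,.05,.18)
rel((575.2,105.7),-10.4)
d=cam('wrist')
a=cv2.resize(c['frame'][225:325,240:340],(480,480),interpolation=2)
b=cv2.resize(d['frame'],(320,240))
o=np.zeros((480,800,3),np.uint8);o[:,:480]=a;o[:240,480:]=b
cv2.imwrite('pics/ins.png',o[...,::-1])"
```

```text
scene 683 [575.1 105.3] [92. 48.] 79.6 ztop 0.0235
[513.2 116.5 209.7] [-179.85    0.43  169.54] roll -0.0011
u -80.0 dx 0.0171 dy 0.0005 dz 0.0002
u -72.0 dx 0.0091 dy 0.0006 dz 0.0002
u -64.0 dx 0.0011 dy 0.0006 dz 0.0002
u -63.5 dx 0.0006 dy 0.0006 dz -0.0018
u -62.7 dx -0.0003 dy 0.0006 dz -0.0048
u -61.5 dx -0.0014 dy 0.0006 dz -0.0078
u -60.0 dx -0.0029 dy 0.0006 dz -0.0106
u -58.0 dx -0.0049 dy 0.0006 dz -0.0136
u -55.6 dx -0.0074 dy 0.0006 dz -0.0164
u -52.8 dx -0.0102 dy 0.0006 dz -0.0201
u -49.5 dx -0.0134 dy 0.0006 dz -0.0237
u -45.8 dx -0.0171 dy 0.0006 dz -0.0268
u -41.8 dx -0.0211 dy 0.0006 dz -0.0295
u -37.5 dx -0.0254 dy 0.0006 dz -0.0316
u -33.0 dx -0.0300 dy 0.0006 dz -0.0332
u -28.2 dx -0.0347 dy 0.0006 dz -0.0343
u -23.4 dx -0.0395 dy 0.0006 dz -0.0347
u -17.0 dx -0.0459 dy 0.0006 dz -0.0353
u -8.0 dx -0.0549 dy 0.0006 dz -0.0358
u 0.0 dx -0.0629 dy 0.0006 dz -0.0358
```

View pics/ins.png

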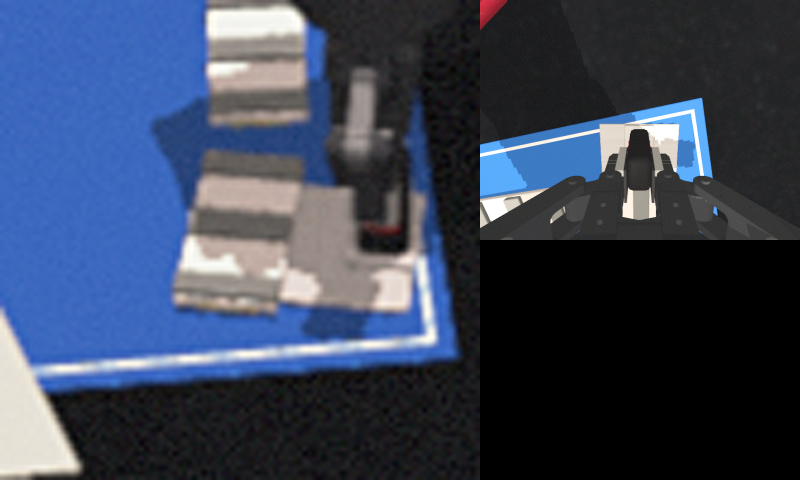

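The blade is under the rim: its tip passes beneath the holder edge at (290,250) in the crop, and the holder has not shifted. Lifting and turning over.

Request:
drive_tool(
  plan=[
    {"dx": 0.0003,"dy": 0.0006,"dz": -0.0018,"roll": 0,"hand": 0.01},
    {"dx": -0.0003,"dy": 0.0006,"dz": -0.0048,"roll": 0,"hand": 0.01},
    {"dx": -0.0014,"dy": 0.0006,"dz": -0.0078,"roll": 0,"hand": 0.01},
    {"dx": -0.0029,"dy": 0.0006,"dz": -0.0106,"roll": 0,"hand": 0.01},
    {"dx": -0.0049,"dy": 0.0006,"dz": -0.0136,"roll": 0,"hand": 0.01},
    {"dx": -0.0074,"dy": 0.0006,"dz": -0.0164,"roll": 0,"hand": 0.01},
    {"dx": -0.0102,"dy": 0.0006,"dz": -0.0201,"roll": 0,"hand": 0.01},
    {"dx": -0.0134,"dy": 0.0006,"dz": -0.0237,"roll": 0,"hand": 0.01},
    {"dx": -0.0171,"dy": 0.0006,"dz": -0.0268,"roll": 0,"hand": 0.01},
    {"dx": -0.0211,"dy": 0.0006,"dz": -0.0295,"roll": 0,"hand": 0.01},
    {"dx": -0.0254,"dy": 0.0006,"dz": -0.0316,"roll": 0,"hand": 0.01},
    {"dx": -0.03,"dy": 0.0006,"dz": -0.0332,"roll": 0,"hand": 0.01},
    {"dx": -0.0347,"dy": 0.0006,"dz": -0.0343,"roll": 0,"hand": 0.01},
    {"dx": -0.0395,"dy": 0.0006,"dz": -0.0347,"roll": 0,"hand": 0.01},
    {"dx": -0.0459,"dy": 0.0006,"dz": -0.0353,"roll": 0,"hand": 0.01},
    {"dx": -0.0549,"dy": 0.0006,"dz": -0.0358,"roll": 0,"hand": 0.01},
    {"dx": -0.0629,"dy": 0.0006,"dz": -0.0358,"roll": 0,"hand": 0.01},
    {"dx": -0.0629,"dy": 0.0006,"dz": -0.0358,"roll": 0,"hand": 0.01},
  ],
)

```text
time: 36.47
ee_pos: [0.5755, 0.1058, 0.2459]
tcp_rot: [-179.9, 0.5, 169.5]
wrist_force: [-0.2, 0.1, -1.8]
opening: 0.0148
```

```bash
python3 -c "
from look import *
c=blobs('scene',.011,.06,.55,.71,.04,.18)
d=blobs('top',.009,.03,.55,.71,.04,.18)
print(bot.get_obs()['ee_pos'],bot.get_obs()['tcp_rot'])
a=cv2.resize(c['frame'][200:325,220:345],(480,480),interpolation=2)
b=cv2.resize(d['frame'][160:260,280:380],(320,320),interpolation=2)
o=np.zeros((480,800,3),np.uint8);o[:,:480]=a;o[:320,480:]=b
cv2.imwrite('pics/fl1.png',o[...,::-1])"
```

```text
scene 1057 [601.9 100.6] [89. 88.] 78.8 ztop 0.0529
[0.57424198 0.10596196 0.24554671] [-179.83928167    0.38142109  169.55927934]
```

View pics/fl1.png

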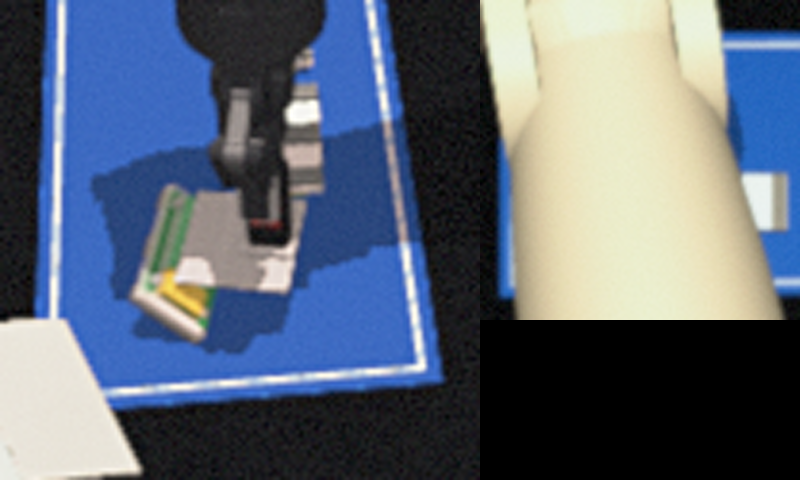

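The first holder is past vertical: its green and yellow slide side shows at (180,260), left of the blade tip, and it may still be falling. I wait a few rows and push slightly further.

Request:
drive_tool(
  plan=[
    {"dx": -0.004,"dy": 0,"dz": -0.001,"roll": 0,"hand": 0.01},
    {"dx": -0.008,"dy": 0,"dz": -0.003,"roll": 0,"hand": 0.01},
    {"dx": -0.008,"dy": 0,"dz": -0.003,"roll": 0,"hand": 0.01},
    {"dx": -0.008,"dy": 0,"dz": -0.003,"roll": 0,"hand": 0.01},
  ],
)

```text
time: 36.9
ee_pos: [0.582, 0.1047, 0.2492]
tcp_rot: [-179.9, 0.4, 169.6]
wrist_force: [-0.5, 0.4, -1.5]
opening: 0.015
```

```bash
python3 -c "
from look import *
c=blobs('scene',.011,.06,.55,.71,.04,.18); np.savez('s3.npz',**c)
P=cloud(c);f=cv2.cvtColor(c['frame'],cv2.COLOR_RGB2HSV)
m=(f[...,0]>35)&(f[...,0]<85)&(f[...,1]>80)&(P[...,0]>.55)&(P[...,0]<.72)&(P[...,1]>.03)&(P[...,1]<.18)&(c['z_map']>0)
q=P[m]*1000;print(m.sum(),q.mean(0),q.min(0),q.max(0));u,s,v=np.linalg.svd(q-q.mean(0));print(v[2])
"
```

```text
scene 1038 [611.1 100.3] [87. 93.] 79.3 ztop 0.0536
181 [640.17957979  93.33332162  18.4012727 ] [614.4780271   56.38715911   3.75728174] [711.26819485 136.31335526  25.40680135]
[-0.1153216  -0.04951273 -0.99209345]
```

The slide plane is now level with its top at about 18–19 mm, so the first holder has turned over. Retreating to the middle holder's approach point.

Request:
drive_tool(
  plan=[
    {"dx": 0.005,"dy": 0,"dz": -0.02,"roll": 0,"hand": 0.01},
    {"dx": 0.02,"dy": 0,"dz": -0.05,"roll": 0,"hand": 0.01},
    {"dx": 0.0869,"dy": -0.1325,"dz": -0.05,"roll": -0.18,"hand": 0.01},
    {"dx": 0.0869,"dy": -0.1325,"dz": -0.05,"roll": -0.18,"hand": 0.01},
    {"dx": 0.0869,"dy": -0.1325,"dz": -0.05,"roll": -0.18,"hand": 0.01},
    {"dx": 0.0869,"dy": -0.1325,"dz": -0.05,"roll": -0.18,"hand": 0.01},
    {"dx": 0.0869,"dy": -0.1325,"dz": -0.05,"roll": -0.18,"hand": 0.01},
    {"dx": 0.0869,"dy": -0.1325,"dz": -0.02,"roll": -0.18,"hand": 0.01},
    {"dx": 0.0869,"dy": -0.1325,"dz": 0.01,"roll": -0.18,"hand": 0.01},
    {"dx": 0.0869,"dy": -0.1325,"dz": 0.035,"roll": -0.18,"hand": 0.01},
    {"dx": 0.0869,"dy": -0.1325,"dz": 0.036,"roll": -0.18,"hand": 0.01},
    {"dx": 0.0869,"dy": -0.1325,"dz": 0.036,"roll": -0.18,"hand": 0.01},
  ],
)

```text
time: 37.95
ee_pos: [0.4723, -0.0098, 0.2121]
tcp_rot: [-179.8, 0.3, 179.9]
wrist_force: [-0.2, -0.2, -0.3]
opening: 0.0148
```

```bash
python3 -c "
from look import *
from flip import rel
c=blobs('scene',.010,.03,.53,.71,-.18,.18)
c=blobs('top',.009,.03,.53,.71,-.18,.18)
rel((564.6,-10),0)
"
```

```text
scene 490 [ 574.5 -117.5] [46. 92.] 11.2 ztop 0.0233
scene 563 [564.5 -10.2] [93. 45.] 89.0 ztop 0.0232
scene 652 [634.   95.6] [92. 47.] 78.7 ztop 0.0236
top 554 [633.2  94.6] [86. 47.] 80.6 ztop 0.0221
top 61 [563.7  29. ] [45.  8.] 0.9 ztop 0.0233
[473.2  -9.9 214.4] [-179.78    0.5   179.9 ] roll -0.0017
u -80.0 dx -0.0114 dy -0.0001 dz 0.0049
u -72.0 dx -0.0194 dy -0.0001 dz 0.0049
u -64.0 dx -0.0274 dy -0.0001 dz 0.0049
u -63.5 dx -0.0279 dy -0.0001 dz 0.0029
u -62.7 dx -0.0287 dy -0.0001 dz -0.0001
u -61.5 dx -0.0299 dy -0.0001 dz -0.0031
u -60.0 dx -0.0313 dy -0.0001 dz -0.0059
u -58.0 dx -0.0334 dy -0.0001 dz -0.0089
u -55.6 dx -0.0358 dy -0.0001 dz -0.0117
u -52.8 dx -0.0386 dy -0.0001 dz -0.0154
u -49.5 dx -0.0419 dy -0.0001 dz -0.0190
u -45.8 dx -0.0455 dy -0.0001 dz -0.0221
u -41.8 dx -0.0495 dy -0.0001 dz -0.0248
u -37.5 dx -0.0539 dy -0.0000 dz -0.0269
u -33.0 dx -0.0584 dy -0.0000 dz -0.0285
u -28.2 dx -0.0631 dy -0.0000 dz -0.0296
u -23.4 dx -0.0679 dy -0.0000 dz -0.0301
u -17.0 dx -0.0744 dy -0.0000 dz -0.0306
u -8.0 dx -0.0834 dy 0.0000 dz -0.0311
u 0.0 dx -0.0914 dy 0.0000 dz -0.0311
```

Request:
drive_tool(
  plan=[
    {"dx": 0,"dy": 0,"dz": 0.0045,"roll": 0,"hand": 0.01},
    {"dx": -0.0114,"dy": 0,"dz": 0.0045,"roll": 0,"hand": 0.01},
    {"dx": -0.0194,"dy": 0,"dz": 0.0045,"roll": 0,"hand": 0.01},
    {"dx": -0.0274,"dy": 0,"dz": 0.0045,"roll": 0,"hand": 0.01},
    {"dx": -0.028,"dy": 0,"dz": 0.0045,"roll": 0,"hand": 0.01},
  ],
)

```text
time: 38.47
ee_pos: [0.5021, -0.0101, 0.2091]
tcp_rot: [-179.8, 0.5, 179.9]
wrist_force: [-0.7, 0.0, -1.5]
opening: 0.0146
```

```bash
python3 -c "
from look import *
from flip import rel
c=blobs('scene',.011,.03,.54,.71,-.07,.05)
rel((564.6,-10),0)
"
```

```text
scene 564 [563.9  -9.7] [91. 47.] 89.1 ztop 0.0241
[501.5 -10.1 208.8] [-179.78    0.43  179.89] roll -0.0019
u -80.0 dx 0.0169 dy 0.0001 dz -0.0007
u -72.0 dx 0.0089 dy 0.0001 dz -0.0007
u -64.0 dx 0.0009 dy 0.0001 dz -0.0007
u -63.5 dx 0.0004 dy 0.0001 dz -0.0027
u -62.7 dx -0.0005 dy 0.0001 dz -0.0057
u -61.5 dx -0.0016 dy 0.0001 dz -0.0087
u -60.0 dx -0.0031 dy 0.0001 dz -0.0115
u -58.0 dx -0.0051 dy 0.0001 dz -0.0145
u -55.6 dx -0.0075 dy 0.0001 dz -0.0173
u -52.8 dx -0.0103 dy 0.0001 dz -0.0210
u -49.5 dx -0.0136 dy 0.0001 dz -0.0246
u -45.8 dx -0.0173 dy 0.0001 dz -0.0277
u -41.8 dx -0.0213 dy 0.0002 dz -0.0304
u -37.5 dx -0.0256 dy 0.0002 dz -0.0325
u -33.0 dx -0.0302 dy 0.0002 dz -0.0342
u -28.2 dx -0.0349 dy 0.0002 dz -0.0352
u -23.4 dx -0.0397 dy 0.0002 dz -0.0357
u -17.0 dx -0.0461 dy 0.0002 dz -0.0362
u -8.0 dx -0.0551 dy 0.0002 dz -0.0367
u 0.0 dx -0.0631 dy 0.0002 dz -0.0367
```

Holder not shifted, blade inserted. Same lift path.

Request:
drive_tool(
  plan=[
    {"dx": 0.0003,"dy": 0,"dz": -0.0027,"roll": 0,"hand": 0.01},
    {"dx": -0.0005,"dy": 0,"dz": -0.0057,"roll": 0,"hand": 0.01},
    {"dx": -0.0016,"dy": 0,"dz": -0.0087,"roll": 0,"hand": 0.01},
    {"dx": -0.0031,"dy": 0,"dz": -0.0115,"roll": 0,"hand": 0.01},
    {"dx": -0.0051,"dy": 0,"dz": -0.0145,"roll": 0,"hand": 0.01},
    {"dx": -0.0075,"dy": 0,"dz": -0.0173,"roll": 0,"hand": 0.01},
    {"dx": -0.0103,"dy": 0,"dz": -0.021,"roll": 0,"hand": 0.01},
    {"dx": -0.0136,"dy": 0,"dz": -0.0246,"roll": 0,"hand": 0.01},
    {"dx": -0.0173,"dy": 0,"dz": -0.0277,"roll": 0,"hand": 0.01},
    {"dx": -0.0213,"dy": 0,"dz": -0.0304,"roll": 0,"hand": 0.01},
    {"dx": -0.0256,"dy": 0,"dz": -0.0325,"roll": 0,"hand": 0.01},
    {"dx": -0.0302,"dy": 0,"dz": -0.0342,"roll": 0,"hand": 0.01},
    {"dx": -0.0349,"dy": 0,"dz": -0.0352,"roll": 0,"hand": 0.01},
    {"dx": -0.0397,"dy": 0,"dz": -0.0357,"roll": 0,"hand": 0.01},
    {"dx": -0.0461,"dy": 0,"dz": -0.0362,"roll": 0,"hand": 0.01},
    {"dx": -0.0551,"dy": 0,"dz": -0.0367,"roll": 0,"hand": 0.01},
    {"dx": -0.0631,"dy": 0,"dz": -0.0375,"roll": 0,"hand": 0.01},
    {"dx": -0.071,"dy": 0,"dz": -0.04,"roll": 0,"hand": 0.01},
    {"dx": -0.071,"dy": 0,"dz": -0.04,"roll": 0,"hand": 0.01},
    {"dx": -0.071,"dy": 0,"dz": -0.04,"roll": 0,"hand": 0.01},
  ],
)

```text
time: 40.18
ee_pos: [0.5718, -0.0101, 0.2486]
tcp_rot: [-179.8, 0.4, 179.9]
wrist_force: [-1.0, -0.7, -1.8]
opening: 0.0146
```

```bash
python3 -c "
from look import *
c=blobs('scene',.011,.06,.55,.71,-.07,.05)
blobs('scene',.010,.03,.53,.71,-.18,.18)
tgt((573.8-92*np.cos(np.radians(10.9)),-118.3-92*np.sin(np.radians(10.9)),212,190.9))
"
```

```text
scene 930 [601.4  -9.4] [91. 94.] 89.3 ztop 0.0544
scene 76 [ 592.7 -120.7] [12. 77.] 10.8 ztop 0.0228
scene 67 [ 555.2 -110.1] [11. 66.] 9.5 ztop 0.0238
scene 457 [625.6 -10.1] [90. 45.] 89.5 ztop 0.0239
scene 647 [634.2  94.9] [90. 47.] 79.2 ztop 0.0233
dx 0.0875 dy -0.1257 dz 0.0366 roll -0.1922  dist 153
```

Request:
drive_tool(
  plan=[
    {"dx": 0.005,"dy": 0,"dz": -0.02,"roll": 0,"hand": 0.01},
    {"dx": 0.02,"dy": 0,"dz": -0.05,"roll": 0,"hand": 0.01},
    {"dx": 0.0875,"dy": -0.1257,"dz": -0.05,"roll": -0.192,"hand": 0.01},
    {"dx": 0.0875,"dy": -0.1257,"dz": -0.05,"roll": -0.192,"hand": 0.01},
    {"dx": 0.0875,"dy": -0.1257,"dz": -0.05,"roll": -0.192,"hand": 0.01},
    {"dx": 0.0875,"dy": -0.1257,"dz": -0.05,"roll": -0.192,"hand": 0.01},
    {"dx": 0.0875,"dy": -0.1257,"dz": -0.05,"roll": -0.192,"hand": 0.01},
    {"dx": 0.0875,"dy": -0.1257,"dz": -0.02,"roll": -0.192,"hand": 0.01},
    {"dx": 0.0875,"dy": -0.1257,"dz": 0.01,"roll": -0.192,"hand": 0.01},
    {"dx": 0.0875,"dy": -0.1257,"dz": 0.035,"roll": -0.192,"hand": 0.01},
    {"dx": 0.0875,"dy": -0.1257,"dz": 0.036,"roll": -0.192,"hand": 0.01},
    {"dx": 0.0875,"dy": -0.1257,"dz": 0.036,"roll": -0.192,"hand": 0.01},
  ],
)

```text
time: 41.28
ee_pos: [0.4834, -0.1353, 0.2122]
tcp_rot: [-179.8, 0.2, -169.1]
wrist_force: [-0.2, 0.3, -0.5]
opening: 0.0147
```

```bash
python3 -c "
from look import *
from flip import rel
c=blobs('scene',.010,.03,.53,.71,-.18,.18)
c=blobs('top',.009,.03,.53,.71,-.18,.18)
rel((573.8,-118),10.9)
"
```

```text
scene 489 [ 574.5 -117.4] [46. 91.] 10.8 ztop 0.0237
scene 528 [678.8 -24.6] [45. 91.] 0.6 ztop 0.0239
scene 642 [634.1  95.3] [89. 46.] 79.9 ztop 0.0233
top 555 [677.3 -23.9] [47. 85.] 0.4 ztop 0.023
top 555 [632.9  94.6] [86. 47.] 80.1 ztop 0.0227
top 586 [ 573.6 -118.6] [46. 87.] 11.1 ztop 0.0226
[ 484.4 -135.6  214.5] [-179.67    0.44 -169.09] roll 0.0002
u -80.0 dx -0.0111 dy 0.0004 dz 0.0050
u -72.0 dx -0.0191 dy 0.0004 dz 0.0050
u -64.0 dx -0.0271 dy 0.0004 dz 0.0050
u -63.5 dx -0.0276 dy 0.0004 dz 0.0030
u -62.7 dx -0.0285 dy 0.0004 dz -0.0000
u -61.5 dx -0.0296 dy 0.0004 dz -0.0030
u -60.0 dx -0.0311 dy 0.0004 dz -0.0058
u -58.0 dx -0.0331 dy 0.0004 dz -0.0088
u -55.6 dx -0.0356 dy 0.0004 dz -0.0116
u -52.8 dx -0.0384 dy 0.0004 dz -0.0153
u -49.5 dx -0.0416 dy 0.0004 dz -0.0189
u -45.8 dx -0.0453 dy 0.0004 dz -0.0220
u -41.8 dx -0.0493 dy 0.0004 dz -0.0247
u -37.5 dx -0.0536 dy 0.0004 dz -0.0268
u -33.0 dx -0.0582 dy 0.0004 dz -0.0285
u -28.2 dx -0.0629 dy 0.0004 dz -0.0295
u -23.4 dx -0.0677 dy 0.0004 dz -0.0300
u -17.0 dx -0.0741 dy 0.0004 dz -0.0305
u -8.0 dx -0.0831 dy 0.0004 dz -0.0310
u 0.0 dx -0.0911 dy 0.0004 dz -0.0310
```

The middle holder has been knocked to (678,-24), the announced disturbance, but its centre is still over the mat. The third holder is unchanged, so I continue.

Request:
drive_tool(
  plan=[
    {"dx": 0,"dy": 0.0004,"dz": 0.0045,"roll": 0,"hand": 0.01},
    {"dx": -0.0114,"dy": 0.0004,"dz": 0.0045,"roll": 0,"hand": 0.01},
    {"dx": -0.0194,"dy": 0.0004,"dz": 0.0045,"roll": 0,"hand": 0.01},
    {"dx": -0.0274,"dy": 0.0004,"dz": 0.0045,"roll": 0,"hand": 0.01},
    {"dx": -0.028,"dy": 0.0004,"dz": 0.0045,"roll": 0,"hand": 0.01},
  ],
)

```text
time: 41.8
ee_pos: [0.513, -0.1298, 0.2089]
tcp_rot: [-179.7, 0.4, -169.1]
wrist_force: [0.8, 0.1, -1.3]
opening: 0.0152
```

```bash
python3 -c "
from look import *
from flip import rel
c=blobs('scene',.011,.03,.54,.66,-.18,-.05)
rel((573.8,-118),10.9)
"
```

```text
scene 485 [ 574.8 -119.1] [46. 94.] 11.0 ztop 0.0232
[ 512.4 -129.9  208.6] [-179.71    0.36 -169.07] roll 0.0005
u -80.0 dx 0.0174 dy 0.0001 dz -0.0009
u -72.0 dx 0.0094 dy 0.0001 dz -0.0009
u -64.0 dx 0.0014 dy 0.0001 dz -0.0009
u -63.5 dx 0.0009 dy 0.0001 dz -0.0029
u -62.7 dx 0.0001 dy 0.0001 dz -0.0060
u -61.5 dx -0.0010 dy 0.0001 dz -0.0089
u -60.0 dx -0.0025 dy 0.0001 dz -0.0117
u -58.0 dx -0.0046 dy 0.0001 dz -0.0148
u -55.6 dx -0.0070 dy 0.0001 dz -0.0176
u -52.8 dx -0.0098 dy 0.0001 dz -0.0213
u -49.5 dx -0.0130 dy 0.0001 dz -0.0248
u -45.8 dx -0.0167 dy 0.0000 dz -0.0280
u -41.8 dx -0.0207 dy 0.0000 dz -0.0306
u -37.5 dx -0.0250 dy 0.0000 dz -0.0328
u -33.0 dx -0.0296 dy 0.0000 dz -0.0344
u -28.2 dx -0.0343 dy 0.0000 dz -0.0354
u -23.4 dx -0.0391 dy 0.0000 dz -0.0359
u -17.0 dx -0.0456 dy 0.0000 dz -0.0364
u -8.0 dx -0.0546 dy 0.0000 dz -0.0369
u 0.0 dx -0.0626 dy 0.0000 dz -0.0369
```

Request:
drive_tool(
  plan=[
    {"dx": 0.0003,"dy": 0,"dz": -0.0029,"roll": 0,"hand": 0.01},
    {"dx": 0.0001,"dy": 0,"dz": -0.006,"roll": 0,"hand": 0.01},
    {"dx": -0.001,"dy": 0,"dz": -0.0089,"roll": 0,"hand": 0.01},
    {"dx": -0.0025,"dy": 0,"dz": -0.0117,"roll": 0,"hand": 0.01},
    {"dx": -0.0046,"dy": 0,"dz": -0.0148,"roll": 0,"hand": 0.01},
    {"dx": -0.007,"dy": 0,"dz": -0.0176,"roll": 0,"hand": 0.01},
    {"dx": -0.0098,"dy": 0,"dz": -0.0213,"roll": 0,"hand": 0.01},
    {"dx": -0.013,"dy": 0,"dz": -0.0248,"roll": 0,"hand": 0.01},
    {"dx": -0.0167,"dy": 0,"dz": -0.028,"roll": 0,"hand": 0.01},
    {"dx": -0.0207,"dy": 0,"dz": -0.0306,"roll": 0,"hand": 0.01},
    {"dx": -0.025,"dy": 0,"dz": -0.0328,"roll": 0,"hand": 0.01},
    {"dx": -0.0296,"dy": 0,"dz": -0.0344,"roll": 0,"hand": 0.01},
    {"dx": -0.0343,"dy": 0,"dz": -0.0354,"roll": 0,"hand": 0.01},
    {"dx": -0.0391,"dy": 0,"dz": -0.0359,"roll": 0,"hand": 0.01},
    {"dx": -0.0456,"dy": 0,"dz": -0.0364,"roll": 0,"hand": 0.01},
    {"dx": -0.0546,"dy": 0,"dz": -0.0369,"roll": 0,"hand": 0.01},
    {"dx": -0.0626,"dy": 0,"dz": -0.0375,"roll": 0,"hand": 0.01},
    {"dx": -0.0705,"dy": 0,"dz": -0.04,"roll": 0,"hand": 0.01},
    {"dx": -0.0705,"dy": 0,"dz": -0.04,"roll": 0,"hand": 0.01},
    {"dx": -0.0705,"dy": 0,"dz": -0.04,"roll": 0,"hand": 0.01},
  ],
)

```text
time: 43.52
ee_pos: [0.5807, -0.1165, 0.2487]
tcp_rot: [-179.7, 0.3, -169.1]
wrist_force: [-0.3, -0.3, -1.5]
opening: 0.0148
```

Request:
drive_tool(
  plan=[
    {"dx": 0.005,"dy": 0,"dz": -0.02,"roll": 0,"hand": 0.01},
    {"dx": 0.04,"dy": 0,"dz": -0.06,"roll": 0,"hand": 0.01},
    {"dx": 0.08,"dy": 0,"dz": -0.06,"roll": 0,"hand": 0.01},
    {"dx": 0.12,"dy": 0,"dz": -0.06,"roll": 0,"hand": 0.01},
    {"dx": 0.15,"dy": 0,"dz": -0.06,"roll": 0,"hand": 0.01},
    {"dx": 0.15,"dy": 0,"dz": -0.06,"roll": 0,"hand": 0.01},
  ],
)

```text
time: 44.02
ee_pos: [0.4278, -0.1452, 0.3084]
tcp_rot: [-179.7, 0.2, -169.2]
wrist_force: [1.5, 0.1, -1.4]
opening: 0.0152
```

```bash
python3 -c "
from look import *
c=blobs('scene',.010,.03,.53,.73,-.18,.18)
d=blobs('top',.009,.03,.53,.73,-.18,.18)
blobs('top',.03,.09,.55,.66,.28,.43)
tgt((456,340,300,169.5))
a=cv2.resize(c['frame'][170:310,210:350],(400,400),interpolation=2)
b=cv2.resize(d['frame'][150:270,270:440],(400,282),interpolation=2)
o=np.zeros((400,800,3),np.uint8);o[:,:400]=a;o[:282,400:]=b
cv2.imwrite('pics/fl3.png',o[...,::-1])"
```

```text
scene 463 [ 632.8 -104.9] [46. 91.] 10.4 ztop 0.0237
scene 527 [679.  -23.4] [46. 88.] 1.1 ztop 0.0233
scene 650 [633.9  94.6] [91. 47.] 79.5 ztop 0.0232
top 556 [676.9 -24.1] [47. 85.] 0.8 ztop 0.0224
top 551 [633.3  95.2] [88. 47.] 78.1 ztop 0.0224
top 559 [ 632.3 -106.9] [46. 86.] 10.2 ztop 0.0225
top 815 [603.4 348.1] [94. 58.] 86.3 ztop 0.0697
dx -0.1145 dy 0.4718 dz 0.0084 roll 0.3726  dist 485
```

View pics/fl3.png

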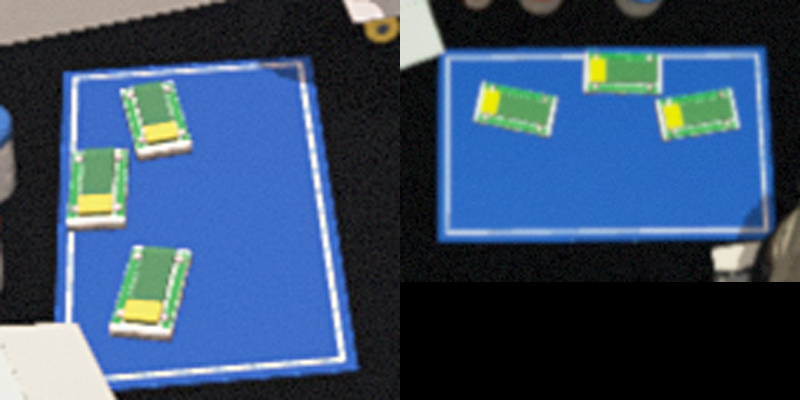

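All three holders lie slide side up on the mat; the middle one is the knocked one, near the rear edge at (98,188) in the crop. Returning the lifter.

Request:
drive_tool(
  plan=[
    {"dx": -0.1047,"dy": 0.4737,"dz": 0,"roll": 0.3726,"hand": 0.01},
    {"dx": -0.1047,"dy": 0.4737,"dz": 0,"roll": 0.3726,"hand": 0.01},
    {"dx": -0.1047,"dy": 0.4737,"dz": 0,"roll": 0.3726,"hand": 0.01},
    {"dx": -0.1047,"dy": 0.4737,"dz": 0,"roll": 0.3726,"hand": 0.01},
    {"dx": -0.1047,"dy": 0.4737,"dz": 0,"roll": 0.3726,"hand": 0.01},
    {"dx": -0.1047,"dy": 0.4737,"dz": 0,"roll": 0.3726,"hand": 0.01},
    {"dx": -0.1047,"dy": 0.4737,"dz": 0,"roll": 0.3726,"hand": 0.01},
    {"dx": -0.1047,"dy": 0.4737,"dz": 0,"roll": 0.3726,"hand": 0.01},
    {"dx": -0.1047,"dy": 0.4737,"dz": 0,"roll": 0.3726,"hand": 0.01},
    {"dx": -0.1047,"dy": 0.4737,"dz": 0,"roll": 0.3726,"hand": 0.01},
    {"dx": -0.1047,"dy": 0.4737,"dz": 0,"roll": 0.3726,"hand": 0.01},
    {"dx": -0.1047,"dy": 0.4737,"dz": 0,"roll": 0.3726,"hand": 0.01},
    {"dx": -0.1047,"dy": 0.4737,"dz": 0,"roll": 0.3726,"hand": 0.01},
    {"dx": -0.1047,"dy": 0.4737,"dz": 0.03,"roll": 0.3726,"hand": 0.01},
    {"dx": -0.1047,"dy": 0.4737,"dz": 0.06,"roll": 0.3726,"hand": 0.01},
    {"dx": -0.1047,"dy": 0.4737,"dz": 0.083,"roll": 0.3726,"hand": 0.01},
    {"dx": -0.1047,"dy": 0.4737,"dz": 0.083,"roll": 0.3726,"hand": 0.01},
    {"dx": -0.1047,"dy": 0.4737,"dz": 0.083,"roll": 0.3726,"hand": 0.01},
  ],
)

```text
time: 45.67
ee_pos: [0.4463, 0.3402, 0.222]
tcp_rot: [-179.7, 0.3, 169.6]
wrist_force: [0.1, -0.1, -1.3]
opening: 0.0149
```

```bash
python3 -c "
from look import *
o=bot.get_obs();print(o['ee_pos'],o['tcp_rot'])
tgt((446,340,210,169.5))"
```

```text
[0.4463292  0.3402457  0.22200353] [-179.71922865    0.30450785  169.57902893]
dx 0.0003 dy -0.0003 dz 0.0120 roll 0.0014  dist 0
```

Request:
drive_tool(
  plan=[
    {"dx": 0,"dy": 0,"dz": 0.007,"roll": 0,"hand": 0.01},
    {"dx": 0,"dy": 0,"dz": 0.0115,"roll": 0,"hand": 0.01},
    {"dx": 0,"dy": 0,"dz": 0.0125,"roll": 0,"hand": 0.01},
    {"dx": 0,"dy": 0,"dz": 0.0125,"roll": 0,"hand": 0.01},
    {"dx": 0,"dy": 0,"dz": 0.0125,"roll": 0,"hand": 0.02},
    {"dx": 0,"dy": 0,"dz": 0.0125,"roll": 0,"hand": 0.03},
    {"dx": 0,"dy": 0,"dz": 0.0125,"roll": 0,"hand": 0.04},
    {"dx": 0,"dy": 0,"dz": 0.0125,"roll": 0,"hand": 0.05},
    {"dx": 0,"dy": 0,"dz": 0.0125,"roll": 0,"hand": 0.06},
    {"dx": 0,"dy": 0,"dz": 0.0125,"roll": 0,"hand": 0.06},
    {"dx": 0,"dy": 0,"dz": -0.02,"roll": 0,"hand": 0.06},
    {"dx": 0,"dy": 0,"dz": -0.06,"roll": 0,"hand": 0.06},
    {"dx": 0,"dy": 0,"dz": -0.1,"roll": 0,"hand": 0.06},
    {"dx": 0.06,"dy": 0,"dz": -0.12,"roll": 0,"hand": 0.06},
    {"dx": 0.12,"dy": 0,"dz": -0.14,"roll": 0,"hand": 0.06},
    {"dx": 0.12,"dy": 0,"dz": -0.14,"roll": 0,"hand": 0.06},
    {"dx": 0.12,"dy": 0,"dz": -0.14,"roll": 0,"hand": 0.06},
  ],
)

```text
time: 47.08
ee_pos: [0.3234, 0.3628, 0.3658]
tcp_rot: [179.9, 0.5, 169.7]
wrist_force: [-0.8, -0.1, -0.7]
opening: 0.0603
```

```bash
python3 -c "
from look import *
c=blobs('scene',.045,.08,.38,.52,.28,.4)
blobs('wrist',.055,.08,.38,.52,.28,.4)
blobs('scene',.010,.03,.53,.73,-.18,.18)
d=blobs('top',.009,.03,.53,.73,-.18,.18)
blobs('top',.058,.09,.55,.66,.28,.43)
blobs('top',.03,.09,.55,.66,.28,.43)
save(c,'end.png')
print(bot.get_obs()['wrist_force'])"
```

```text
scene 181 [444.9 340.1] [17. 23.] 83.4 ztop 0.0701
wrist 672 [444.7 340.5] [15. 24.] 79.7 ztop 0.0673
scene 460 [ 633.1 -107. ] [46. 91.] 11.0 ztop 0.0232
scene 534 [678.8 -23.9] [46. 91.] 1.1 ztop 0.0234
scene 652 [634.1  94.5] [89. 47.] 78.8 ztop 0.0235
top 551 [677.1 -24. ] [46. 85.] 0.7 ztop 0.0227
top 553 [633.3  94.6] [86. 47.] 79.6 ztop 0.0226
top 558 [ 632.2 -107.1] [47. 86.] 10.4 ztop 0.0228
top 245 [603.8 331.6] [28. 57.] 87.3 ztop 0.0709
top 821 [603.4 347.4] [93. 58.] 86.1 ztop 0.0703
[ 0.12294874  0.14133316 -0.07293925]
```

View pics/end.png

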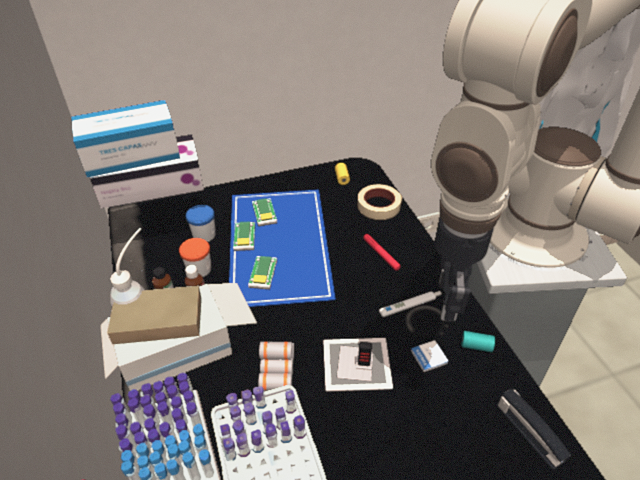

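The final view shows the pyramid at (275,365), the lifter upright on the tray at (364,352), three holders slide side up, and the cups and bottle in place.

```bash
python3 -c "
from workcell import bot
print(bot.job_done())"
```

```text
the job is handed in; nothing more can be done
None
```

The job is done and handed in at about 47 s of the allowed 208 s. No verdict is reported at hand-in.

- **Rolls:** all four rolls present are stacked in the rack, three in the grooves and one saddled above. The last check put the saddled roll at (604, 332) mm with its top at 71 mm, and the layout was within a few mm of the slots.
- **Holders:** all three lie flat with the slide side up, at (633, 95), (678, −24) and (633, −107) mm. The middle one was knocked about 5 cm after its flip. Its centre is still about 3 cm inside the mat's rear edge.
- **Lifter:** it stands upright on the tray, with its grip about 13 mm from the tray centre.
- **Cups and bottle:** I saw no shift in the final picture; I did not measure them.

**What went wrong on the way:**
- One wrist turn ran into a joint limit and tilted the tool by 9°. I brought it back under 0.5° before gripping the lifter.
- One move was refused because its rows lacked a value; it moved nothing.

**Where checks disagreed:** the cameras differed by up to 3 mm between views, within what the grasps and the flips could tolerate.

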